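Stack the spacer rings and set up the splash guard

TASK

Set up the mixing stand: thread all the spacer rings that are there onto the steel arbor, the widest at the bottom and each next one narrower, so that they lie flat in one closed stack. Push the green-headed hinge pin fully down through both knuckles of the blue guard frame, and only after that take the amber panel from its holder and lean it against the frame, its 90 mm lower edge on the bench and near the middle of the frame, sloping clearly but not lying down. Leave the timer and the tip box where they are.

Things in the scene. Friction and masses are not known exactly. Their poses are not given: they have to be found in the camera images.
- ring_silver_centre (a point): centre (half-way up) of the silver spacer ring: a flat ring 66 mm across, 10 mm thick, with a 13 mm hole, lying flat on the bench top at first, z up. One of the five rings may be absent (then None).
- ring_blue_centre (a point): centre (half-way up) of the blue spacer ring: a flat ring 58 mm across, 10 mm thick, with a 13 mm hole, lying flat on the bench top at first, z up. One of the five rings may be absent (then None).
- ring_yellow_centre (a point): centre (half-way up) of the yellow spacer ring: a flat ring 50 mm across, 10 mm thick, with a 13 mm hole, lying flat on the bench top at first, z up. One of the five rings may be absent (then None).
- ring_red_centre (a point): centre (half-way up) of the red spacer ring: a flat ring 42 mm across, 10 mm thick, with a 13 mm hole, lying flat on the bench top at first, z up. One of the five rings may be absent (then None).
- ring_black_centre (a point): centre (half-way up) of the black spacer ring: a flat ring 34 mm across, 10 mm thick, with a 13 mm hole, lying flat on the bench top at first, z up. One of the five rings may be absent (then None).
- arbor_seat (a point): point on the axis of the fixed upright steel arbor, at the top of its silver hub (30 mm across, 20 mm above the bench), where the first ring comes to rest. The arbor is 10 mm in diameter and ends 58 mm above this point; its last 12 mm taper to a 3 mm nose. Grey round foot below the hub: 72 mm across, 8 mm high.
- pin_centre (a point): centre (half-way up) of the loose hinge pin, 60 mm long overall: steel shank 8 mm in diameter and 40 mm long with a tapered lower end, below a green round head 16 mm in diameter and 20 mm high. z points to the head. At first it stands upright in a hole of a fixed white block (46 x 46 x 46 mm), the underside of the head resting on the block's top.
- knuckle_mouth (a point): centre of the top face of the upper hinge knuckle, 55 mm above the bench, on the vertical hinge axis. The blue frame's upper knuckle (z 33 to 55 mm) stands in line over the silver knuckle of the fixed grey bracket (z 10 to 32 mm); both are 24 mm across with an 11 mm bore. Fully in, the pin's head rests on the upper knuckle.
- frame_top (a point): middle of the top edge of the blue guard frame, 80 mm above the bench. The frame is an upright open rectangle, 120 mm long and 10 mm thick, that starts 35 mm from the hinge axis; this point lies 95 mm from the axis. x = level, square to the frame's face; y = along the frame, towards the hinge axis; z up. The frame is stiff on its hinge (0.5 N m) and stands at varying angles.
- guard_frame: the blue guard frame with its knuckle; origin on the hinge axis at bench height, axes as for frame_top
- panel_centre (a point): centre of the loose amber splash panel, 9 mm thick (x), 90 mm wide (y), 140 mm high (z), 100 to 160 g. At first it stands upright in the 12 mm wide slot of a fixed grey holder (60 x 110 mm, 32 mm high), its lower edge 6 mm above the bench.
- panel: the amber splash panel; origin at the middle of its lower edge, z up along it
- timer: white countdown timer, 66 x 66 x 19 mm, bystander; origin at the centre of its underside
- tip_rack: open box of yellow pipette tips with pink top, 82 x 122 x 68 mm, bystander; origin at the centre of its underside

How it is judged:
By the outcome, as a careful person would: the job done as asked, in the order asked, and still so for the second after the job is handed in, with the robot touching nothing.
Of ring_silver, ring_blue, ring_yellow, ring_red, ring_black only 4 to 5 are there at a start; the rules pass over those that are not, and their reading is None.
At some moment in a run one of ring_silver, ring_blue, ring_yellow, ring_red, ring_black may be knocked a few centimetres aside while the robot is not near it.
It also fails if it takes over 200 s, if anything falls off the work surface, if the arm or the gripper's body presses on something with over 40 N, if the wrist force passes 120 N, or if a joint passes its speed limit or range.

ROBOT

A 6-joint arm with a two-finger parallel gripper is mounted at the origin on a cart in front of the work surface, level with it; the furniture and walls round the work are solid. World frame = base frame: x ahead of the robot, y to its left, z up, the work surface at z = 0. Lengths are in mm, angles in rad, forces in N, time in s.
With the tool pointing down it reaches from about 275 to 750 mm from the base axis. Payload 10.2 kg.
Tool frame: the origin (TCP) lies midway between the tips of the shut fingers; the grasp point (between the pads) lies 19 mm behind it (ctrl.grip_depth is the distance from the TCP to the grasp point, in mm); y points along the fingers, x is the direction in which the jaws open and shut, and the axes are right-handed (so a half turn about y gives the same grasp; the last joint's range is limited). The gripper opens to 85 mm and grips with 20 to 120 N. Pads are 22 mm wide; open, the fingers measure 114 mm over their backs; the gripper's body (76 mm by 85 mm) begins 54 mm behind the grasp point. The pads swing forward as they close: fully open they stand 13 mm farther back than shut.
Start: joints at [-1.474, 0.313, 1.498, -0, 1.331, -0.223], TCP at [165.035, -498.392, 231.294] pointing down, gripper open.
Joint ranges: [-2.94, 2.94], [-0.97, 2.17], [0.19, 2.56], [-1.23, 4.37], [0.02, 3.11], [-2.88, 2.88]. Speed limits (rad/s): [2.39, 2.39, 3.01, 3.14, 3.14, 3.14].

INTERFACE

Orientations are given as a unit quaternion [w, x, y, z].
In Python, from rig import ctrl gives the robot as it stands. The module is installed in compiled form; this text tells all that it offers.
- The arm moves only by the tool drive_tool, never from a script. Its arguments are lists of equal length, an entry for each row: "gripper": the closure, from 0 (fully open) to 1 (shut); "offset": the shift along the tool's x, y, z in m, a list of three; "turn": the turn about the tool's y in degrees. In form: {"gripper": [gripper, ...], "offset": [[tx, ty, tz], ...], "turn": [turn, ...]}. A call has 1 to 20 rows; each row shifts and turns the commanded pose from where the row before left it, along the tool's axes as they then stand; what a row does not reach is not made up. A row lasts 1/12 s, in which the tool goes at most 41.7 mm and 7.16 degrees, less where a joint would pass 70% of its speed; a pose out of reach is approached as far as the arm can. A call is refused whole if a number of a shift passes 0.0417 or a number of a turn 7.16, either way. A call with a gripper value outside its range is refused whole. The fingers move at their own pace and stop on an object; "force" is the grip in N (left out, the last holds). Time passes only in rows, so rows that do not move let the fingers close. It gives the time, the measured TCP pose, the force and the opening at its end, in the units of the state.
- ctrl.sense(): the state, without advancing time (a new reading comes with each control period).
- ctrl.capture(name): name is "scene" or "top" or "wrist"; returns (picture, depth): 400x640x3 uint8, red, green, blue; 400x640 float32, mm along the optical axis (not along the pixel's ray), 0 where there is no reading.
- ctrl.camera_params(name): a dict with "fovy" (degrees; the focal length in pixels is half the picture's height over the tangent of half this angle, whatever the lens; pixels are square), "cx", "cy" (the principal point, pixels), "view" (4x4, takes a point from world to camera coordinates); the wrist camera has in their place "tool_from_camera" (4x4, takes a point from camera to tool coordinates, whose origin is the TCP and whose axes are the tool frame's). Camera axes: x right, y down, z forward; pixel columns grow to the right and rows downward; lengths in mm; the calibration is good to about 2 mm. A picture is of the moment at which its call begins: read the wrist's pose just before it. camera_params takes no time and is no camera call.
- ctrl.finish_job(): hands the job in, once; it reports no verdict.
Trained networks look in the newest picture that a camera, given by its name, has taken for a name from the list of things; names that differ only in an ending like _2 or _b are one class to them, and where a whole thing is asked for, a point or a joint stands for the part that bears it (a point fixed in the world has none). Each returns a list of dicts, best first, with "score" (0 to 1); they miss things now and then, are a little off and sometimes report something else, mostly with a low value. They report only what shows in the picture. A call takes as long as a camera call.
- ctrl.boxes_of(camera, query): "centre" ([x, y, z] in mm, in the coordinates of the camera as it stood for that picture, good to about 4 mm: the middle of the surface that is visible of it).
- ctrl.regions_of(camera, query): "mask" (400x640 bool, what is visible of it).
- ctrl.pinpoint(camera, query): "centre" ([x, y, z] in mm, in the coordinates of the camera as it stood for that picture, good to about 4 mm: a listed point, or the origin of a listed thing).
The state is a dict: "time_s": time; "joints": joint angles; "dq": joint speeds; "tau": joint torques, N m; "eef_pos": TCP position; "ee_rot": TCP orientation; "force": force on the tool from outside, world axes, zero at the start; "wrist_torque": the same for the moment, N m; "grip_width": opening from 0.0 (shut) to 1.0 (fully open).
Only numpy, scipy, OpenCV 4.12 (cv2) and the standard library are available. Lean on these libraries where they do the work, as an engineer would, in place of code of your own. Each camera call takes 0.05 s, during which the arm holds its last target.

## Working session

There is one attempt and no reset: what is moved stays moved. The work goes in short steps, Python scripts to look and compute and a tool call to move; the robot and the scene stay as the last step left them, time stands still between calls to the robot, and variables do not carry over. Pictures are saved under pics/ and viewed, and the job is handed in when it is done.

Besides the shell and the picture viewer there is one more tool, called by a JSON object that holds its "name" and its "arguments", one argument or row to a line. drive_tool: Moves the arm, as the interface text tells. Its arguments: {"type":"object","properties":{"gripper":{"type":"array","items":{"type":"number"}},"offset":{"type":"array","items":{"type":"array","items":{"type":"number"}}},"turn":{"type":"array","items":{"type":"number"}},"force":{"type":"number"}},"required":["gripper","offset","turn"]}

```bash
ls; mkdir -p pics
cat > h.py <<'E'
import numpy as np, cv2
from rig import ctrl
from scipy.spatial.transform import Rotation as R
def tool():
    s=ctrl.sense(); q=s['ee_rot']; T=np.eye(4); T[:3,:3]=R.from_quat([q[1],q[2],q[3],q[0]]).as_matrix(); T[:3,3]=s['eef_pos']; return T
def c2w(cam,T=None):
    p=ctrl.camera_params(cam)
    if cam=='wrist': return (tool() if T is None else T)@np.array(p['tool_from_camera'])
    return np.linalg.inv(np.array(p['view']))
def f(p): return 200/np.tan(np.radians(p['fovy'])/2)
def cap(cam,name=None):
    T=c2w(cam); im,d=ctrl.capture(cam)
    if name: cv2.imwrite('pics/%s.png'%name,im[:,:,::-1])
    return im,d,T
def cloud(cam,d,T):
    p=ctrl.camera_params(cam);F=f(p);v,u=np.mgrid[0:400,0:640]
    P=np.stack([(u-p['cx'])/F*d,(v-p['cy'])/F*d,d],-1)
    return P@T[:3,:3].T+T[:3,3]
def find(cam,q,T,kind='pinpoint',n=2):
    r=getattr(ctrl,kind)(cam,q); return [(round(x['score'],2),np.round(T[:3,:3]@np.array(x['centre'])+T[:3,3],1)) for x in r[:n]]
E
python3 - <<'E'
from h import *
s=ctrl.sense();print({k:np.round(v,3) for k,v in s.items()})
print(np.round(tool(),3),ctrl.grip_depth)
for c in ['scene','top','wrist']:
    im,d,T=cap(c,c+'0'); print(c,np.round(T,3).tolist(),{k:v for k,v in ctrl.camera_params(c).items() if k in('fovy','cx','cy')})
    if c=='wrist': continue
    for q in ['ring_silver_centre','ring_blue_centre','ring_yellow_centre','ring_red_centre','ring_black_centre','arbor_seat','pin_centre','knuckle_mouth','frame_top','panel_centre','timer','tip_rack']:
        print(q,find(c,q,T))
E
```

```text
pics
{'time_s': np.float64(0.0), 'joints': array([-1.474,  0.313,  1.498, -0.   ,  1.331, -0.223]), 'dq': array([ 0.001, -0.001, -0.001,  0.001, -0.   ,  0.   ]), 'tau': array([-0.0000e+00, -4.1226e+01, -2.5974e+01, -0.0000e+00,  4.0000e-03,
        0.0000e+00]), 'eef_pos': array([ 165.013, -498.12 ,  230.724]), 'ee_rot': array([ 0.574, -0.573,  0.414, -0.414]), 'force': array([ 0.175, -0.207,  0.147]), 'wrist_torque': array([ 0.008,  0.011, -0.03 ]), 'grip_width': np.float64(1.001)}
[[ 3.14000e-01 -0.00000e+00  9.49000e-01  1.65013e+02]
 [-9.49000e-01  1.00000e-03  3.14000e-01 -4.98120e+02]
 [-1.00000e-03 -1.00000e+00  0.00000e+00  2.30724e+02]
 [ 0.00000e+00  0.00000e+00  0.00000e+00  1.00000e+00]] 18.700000000000003
scene [[-0.779, -0.438, 0.448, 2.664], [-0.627, 0.526, -0.575, 577.219], [0.016, -0.729, -0.684, 836.734], [0.0, 0.0, 0.0, 1.0]] {'fovy': 51.924496791413745, 'cx': 317.14343418144404, 'cy': 201.59833399099244}
ring_silver_centre [(0.52, array([ 6.727e+02, -1.122e+02,  6.000e-01]))]
ring_blue_centre [(0.87, array([460.6,  22.8,   7. ])), (0.24, array([567.4, 215.3,  82.
[... 1119 characters left out ...]
ck_centre [(0.42, array([455.4, -66.4,   2.9])), (0.39, array([ 510. , -458.7,    1.8]))]
arbor_seat [(0.45, array([568.9,  41.9,  21.7]))]
pin_centre []
knuckle_mouth [(0.79, array([562.8, 316.5,  58.2]))]
frame_top [(0.62, array([572. , 216.3,  81.4]))]
panel_centre [(0.5, array([ 576.1, -327.2,   72.6]))]
timer [(0.64, array([358.4, 236.5,  -2.9])), (0.3, array([561.5, 318.7,  55.4]))]
tip_rack [(0.8, array([ 5.075e+02, -4.611e+02,  4.000e-01])), (0.7, array([ 449.3, -169.7,    4.1]))]
wrist [[0.314, -0.897, -0.31, 244.895], [-0.949, -0.297, -0.103, -472.307], [0.0, 0.327, -0.945, 372.819], [0.0, 0.0, 0.0, 1.0]] {'fovy': 66.28336652087297, 'cx': 324.273691170352, 'cy': 201.42837525722632}
```

View pics/scene0.png

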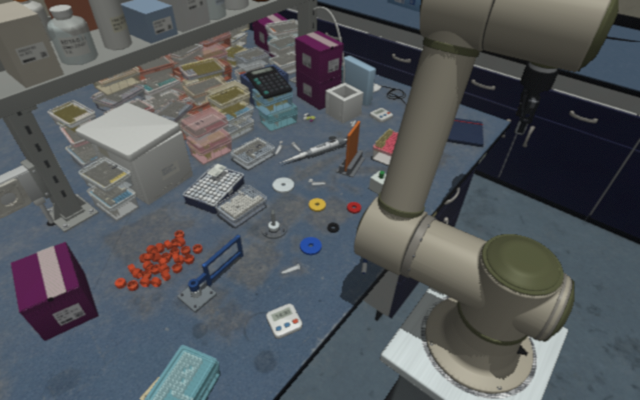

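View pics/top0.png

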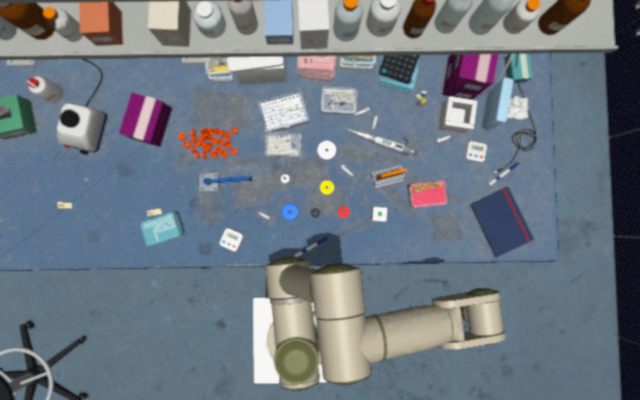

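View pics/wrist0.png

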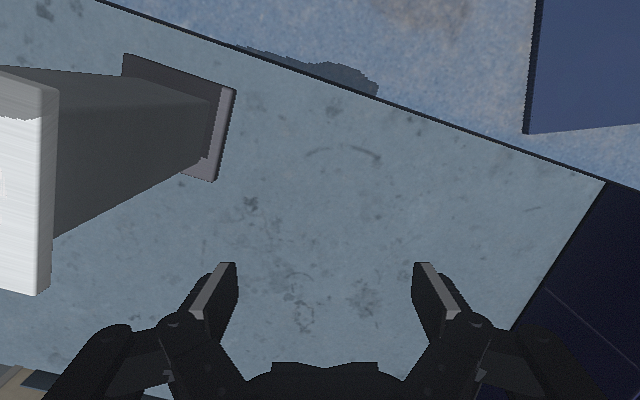

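All five rings show in the top picture: silver at (327,149), blue (290,212), yellow (327,187), black (315,212) and red (344,212). The arbor is at (285,178), the pin at (380,213), the panel at (390,175) and the knuckle at (208,182). I'll square the tool to the world axes and go over the rings.

{"name": "drive_tool", "arguments": {
  "gripper": [0, 0, 0, 0, 0, 0, 0, 0, 0, 0, 0, 0],
  "offset": [
    [0, -0.01, 0],
    [0, -0.01, 0],
    [0, -0.01, 0],
    [0, -0.01, 0],
    [0, -0.01, 0],
    [0, -0.01, 0],
    [0, -0.01, 0],
    [0, 0, 0],
    [0, 0, 0],
    [0, 0, 0],
    [0, 0, 0],
    [0, 0, 0]
  ],
  "turn": [-7.1, -7.1, -7.1, -7.1, -7.1, -7.1, -7.1, -7.1, -7.1, -7.1, -0.7, 0]
}}

```text
time_s: 2.35
eef_pos: [165.0, -498.4, 301.3]
ee_rot: [0.707, -0.707, 0.001, -0.001]
force: [-0.2, 0.2, -0.1]
grip_width: 0.999
```

{"name": "drive_tool", "arguments": {
  "gripper": [0, 0, 0, 0, 0, 0, 0, 0, 0, 0, 0, 0, 0, 0],
  "offset": [
    [0.025, 0, 0.025],
    [0.025, 0, 0.025],
    [0.025, 0, 0.025],
    [0.025, 0, 0.025],
    [0.025, 0, 0.025],
    [0.025, 0, 0.025],
    [0.025, 0, 0.025],
    [0.025, 0, 0.025],
    [0.025, 0, 0.025],
    [0.025, 0, 0.025],
    [0.025, 0, 0.025],
    [0.025, 0, 0.025],
    [0.025, 0, 0.025],
    [0, 0, 0]
  ],
  "turn": [0, 0, 0, 0, 0, 0, 0, 0, 0, 0, 0, 0, 0, 0]
}}

```text
time_s: 3.52
eef_pos: [492.6, -169.3, 301.0]
ee_rot: [0.708, -0.707, -0.001, 0.0]
force: [0.2, 0.1, -0.1]
grip_width: 0.996
```

```bash
cat >> h.py <<'E'
RINGS=['ring_silver_centre','ring_blue_centre','ring_yellow_centre','ring_red_centre','ring_black_centre']
def st():
    s=ctrl.sense(); T=tool()
    print('t',round(float(s['time_s']),2),'tcp',np.round(T[:3,3],1),'ang',round(float(np.degrees(np.arctan2(T[1,0],T[0,0]))),2),'F',np.round(s['force'],1),'w',round(float(s['grip_width']),3),'j',np.round(s['joints'],2))
E
python3 - <<'E'
from h import *
st()
im,d,T=cap('wrist','w1')
for q in RINGS+['arbor_seat','pin_centre']: print(q,find('wrist',q,T))
E
```

```text
t 3.52 tcp [ 492.6 -169.3  301. ] ang 0.08 F [ 0.2  0.1 -0.1] w 0.996 j [-0.56  0.26  1.38  0.    1.5  -0.56]
ring_silver_centre [(0.89, array([ 670.5, -105.1,    3.9]))]
ring_blue_centre [(0.65, array([453.3,  25. ,   4.9]))]
ring_yellow_centre [(0.88, array([ 536.4, -108.9,    4.1]))]
ring_red_centre [(0.87, array([ 448.7, -170.1,    4.1]))]
ring_black_centre [(0.71, array([447.3, -70.1,   7.4]))]
arbor_seat []
pin_centre [(0.67, array([ 439.7, -290. ,   37.4]))]
```

View pics/w1.png

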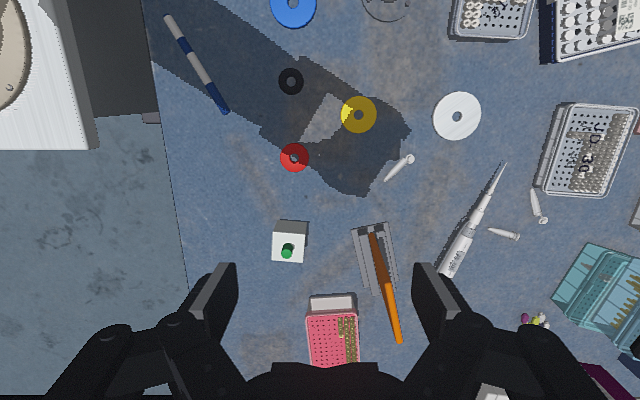

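The wrist view shows the five rings (silver (457,115), yellow (358,115), red (294,157), black (291,81), blue (293,5)), the pin block (290,242) and the panel (385,270). I'll hover over the silver ring to measure it.

{"name": "drive_tool", "arguments": {
  "gripper": [0, 0, 0, 0, 0, 0, 0, 0, 0],
  "offset": [
    [0.03, 0.025, 0.011],
    [0.03, 0.025, 0.011],
    [0.03, 0.025, 0.011],
    [0.03, 0.025, 0.011],
    [0.03, 0.025, 0.011],
    [0.028, 0.025, 0.009],
    [0, 0, 0],
    [0, 0, 0],
    [0, 0, 0]
  ],
  "turn": [0, 0, 0, 0, 0, 0, 0, 0, 0]
}}

```text
time_s: 4.67
eef_pos: [667.7, -110.0, 152.2]
ee_rot: [-0.707, 0.707, 0.0, 0.001]
force: [0.5, -0.1, 1.3]
grip_width: 0.997
```

```bash
cat >> h.py <<'E'
def rays(cam,uv,T,z):
    p=ctrl.camera_params(cam);F=f(p);uv=np.asarray(uv,float)
    D=np.c_[(uv[:,0]-p['cx'])/F,(uv[:,1]-p['cy'])/F,np.ones(len(uv))]@T[:3,:3].T
    t=(z-T[2,3])/D[:,2]
    return T[:3,3]+D*t[:,None]
def ring(cam,q,T,z=10):
    out=[]
    for r in ctrl.regions_of(cam,q)[:2]:
        m=r['mask'].astype(np.uint8); cs,_=cv2.findContours(m,cv2.RETR_EXTERNAL,cv2.CHAIN_APPROX_NONE)
        c=max(cs,key=cv2.contourArea)[:,0,:]
        P=rays(cam,c,T,z)[:,:2]
        A=np.c_[2*P,np.ones(len(P))]; s=np.linalg.lstsq(A,(P**2).sum(1),rcond=None)[0]
        out.append((round(r['score'],2),np.round(s[:2],1),'r',round(float(np.sqrt(s[2]+s[0]**2+s[1]**2)),1)))
    return out
E
python3 - <<'E'
from h import *
st()
im,d,T=cap('wrist','w2')
print(find('wrist','ring_silver_centre',T),ring('wrist','ring_silver_centre',T))
P=cloud('wrist',d,T)
E
```

```text
t 4.67 tcp [ 667.7 -110.   152.2] ang -0.03 F [ 0.5 -0.1  1.3] w 0.997 j [-0.34  0.71  1.08 -0.    1.35 -0.34]
[(0.84, array([ 671.8, -104.2,   -0.7]))] [(0.97, array([ 674. , -110.1]), 'r', 31.7)]
```

View pics/w2.png

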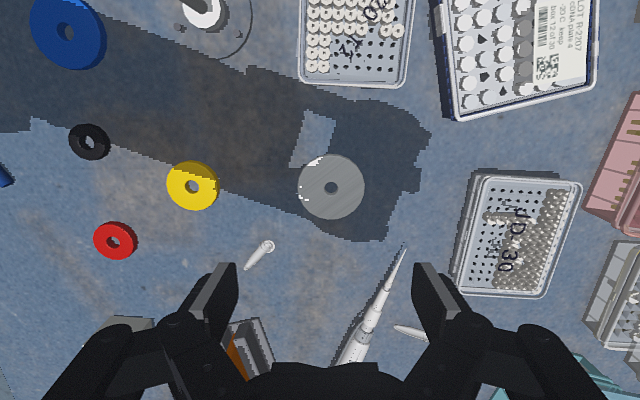

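Run:
```python
from h import *
im,d,T=cap('wrist')
P=cloud('wrist',d,T)
for uv in [(310,190),(350,190),(331,205),(331,170),(280,220),(390,170),(400,280)]: print(uv,np.round(P[uv[1],uv[0]],1), im[uv[1],uv[0]])
for q in RINGS: print(q,ring('wrist',q,T))
```

```text
(310, 190) [ 654.1 -113.4    9.3] [131 134 138]
(350, 190) [ 693.1 -113.6    9. ] [126 130 132]
(331, 205) [ 674.7 -129.2    8.9] [127 130 133]
(331, 170) [674.5 -93.6   9. ] [127 130 133]
(280, 220) [ 6.219e+02 -1.490e+02 -4.000e-01] [121 136 153]
(390, 170) [ 7.329e+02 -9.600e+01 -6.000e-01] [59 69 83]
(400, 280) [ 752.5 -221.2    0.9] [ 99 115 136]
ring_silver_centre [(0.61, array([ 673.9, -110.4]), 'r', 31.8)]
ring_blue_centre [(0.77, array([457.4,  21.9]), 'r', 28.9)]
ring_yellow_centre [(0.61, array([ 541.3, -108.1]), 'r', 24.8)]
ring_red_centre [(0.93, array([ 453.1, -166.4]), 'r', 22.5)]
ring_black_centre [(0.7, array([457.3,  22. ]), 'r', 28.5), (0.56, array([452. , -66.1]), 'r', 17.5)]
```

{"name": "drive_tool", "arguments": {
  "gripper": [0, 0, 0, 0, 0, 0, 0, 0],
  "offset": [
    [0.006, 0.03, 0],
    [0, 0.035, 0],
    [0, 0.035, 0],
    [0, 0.03, 0],
    [0, 0.012, 0],
    [0, 0.008, 0],
    [0, 0.005, 0],
    [0, 0, 0]
  ],
  "turn": [0, 0, 0, 0, 0, 0, 0, 0],
  "force": 40
}}

```text
time_s: 5.78
eef_pos: [674.3, -109.4, -3.0]
ee_rot: [-0.707, 0.707, 0.001, 0.0]
force: [0.6, 0.1, -0.2]
grip_width: 1.0
```

{"name": "drive_tool", "arguments": {
  "gripper": [0.4, 0.4, 0.4, 0.4, 0.4, 0.4],
  "offset": [
    [0, 0.001, 0],
    [0, 0, 0],
    [0, 0, 0],
    [0, 0, 0],
    [0, 0, 0],
    [0, 0, 0]
  ],
  "turn": [0, 0, 0, 0, 0, 0]
}}

```text
time_s: 6.28
eef_pos: [674.8, -109.5, -2.2]
ee_rot: [-0.707, 0.707, 0.001, 0.001]
force: [-3.0, 1.8, 7.2]
grip_width: 0.751
```

Run:
```python
from h import *
st()
im,d,T=cap('wrist','w3')
print(ring('wrist',RINGS[0],T))
```

```text
t 6.28 tcp [ 674.8 -109.5   -2.2] ang 0.03 F [-3.   1.8  7.2] w 0.751 j [-0.33  0.89  1.17 -0.    1.07 -0.33]
[(0.8, array([ 674.5, -108.8]), 'r', 32.5)]
```

View pics/w3.png

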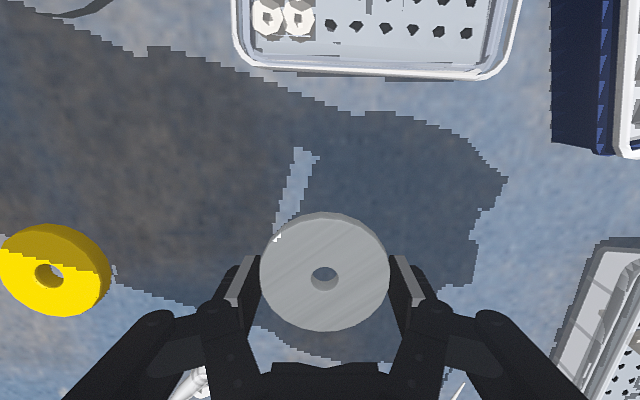

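{"name": "drive_tool", "arguments": {
  "gripper": [0.4, 0.4, 0.4, 0.4, 0.4, 0.4, 0.4, 0.4, 0.4, 0.4, 0.4],
  "offset": [
    [0, -0.01, 0],
    [0, -0.03, 0],
    [0, -0.038, 0],
    [0, -0.038, 0],
    [0, -0.038, 0],
    [-0.035, 0, 0.03],
    [-0.035, 0, 0.03],
    [-0.035, 0, 0.03],
    [0, 0, 0],
    [0, 0, 0],
    [0, 0, 0]
  ],
  "turn": [0, 0, 0, 0, 0, 0, 0, 0, 0, 0, 0]
}}

```text
time_s: 7.3
eef_pos: [579.7, -28.1, 150.8]
ee_rot: [-0.707, 0.707, 0.001, 0.001]
force: [0.1, -0.9, -0.7]
grip_width: 0.749
```

Run:
```python
from h import *
st()
im,d,T=cap('wrist','w4')
for q in ['arbor_seat']: print(find('wrist',q,T))
P=cloud('wrist',d,T)
Q=P.reshape(-1,3); ok=(d.reshape(-1)>0)&(np.hypot(Q[:,0]-570,Q[:,1]-40)<25)
for lo,hi in [(5,10),(15,23),(30,45),(45,60),(60,72),(72,84)]:
    s=Q[ok&(Q[:,2]>lo)&(Q[:,2]<hi)]; print(lo,hi,len(s), np.round(s.mean(0),1) if len(s) else '', np.round([s[:,0].min(),s[:,0].max(),s[:,1].max()],1) if len(s) else '')
```

```text
t 7.3 tcp [579.7 -28.1 150.8] ang 0.03 F [ 0.1 -0.9 -0.7] w 0.749 j [-0.25  0.5   1.44 -0.    1.2  -0.25]
[(0.66, array([573.9,  42.9,  18. ]))]
5 10 9 [557.1  40.7   8.6] [547.3 575.4  64.2]
15 23 754 [572.4  40.1  18.9] [557.2 586.6  53.6]
30 45 10 [573.6  43.3  39.3] [569.9 576.5  44.2]
45 60 12 [573.   43.4  53.6] [569.2 576.6  44.2]
60 72 124 [572.1  39.6  67.2] [567.4 576.7  43.9]
72 84 37 [572.3  39.6  73.9] [569.1 574.7  41.7]
```

View pics/w4.png

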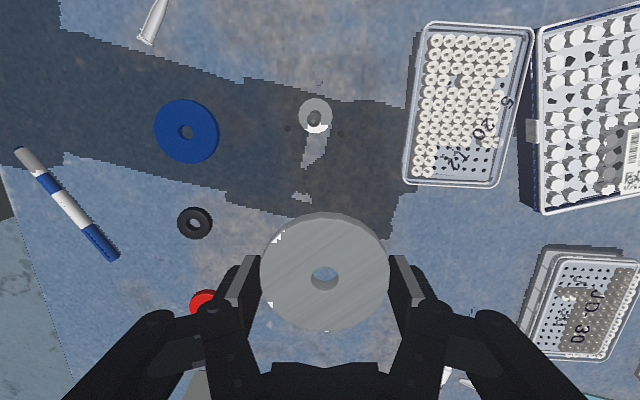

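The held silver ring is at (324,272), its hole at (324,277). The arbor nose is at (315,118), which works out at about (572.2, 39.5). I'll go over it and lower.

{"name": "drive_tool", "arguments": {
  "gripper": [0.4, 0.4, 0.4, 0.4, 0.4, 0.4, 0.4, 0.4, 0.4, 0.4, 0.4],
  "offset": [
    [-0.0025, 0, 0.022],
    [-0.0025, 0, 0.022],
    [-0.0025, 0, 0.023],
    [0, 0, 0],
    [0, 0.03, 0],
    [0, 0.03, 0],
    [0, 0.01, 0],
    [0, 0.01, 0],
    [0, 0.01, 0],
    [0, 0.01, 0],
    [0, 0, 0]
  ],
  "turn": [0, 0, 0, 0, 0, 0, 0, 0, 0, 0, 0]
}}

```text
time_s: 8.32
eef_pos: [571.7, 39.5, 48.7]
ee_rot: [0.708, -0.707, 0.0, -0.0]
force: [0.1, 6.0, -4.6]
grip_width: 0.749
```

Run:
```python
from h import *
st()
im,d,T=cap('wrist','w5')
```

```text
t 8.32 tcp [571.7  39.5  48.7] ang -0.01 F [ 0.1  6.  -4.6] w 0.749 j [-0.14  0.62  1.55  0.    0.98 -0.14]
```

View pics/w5.png

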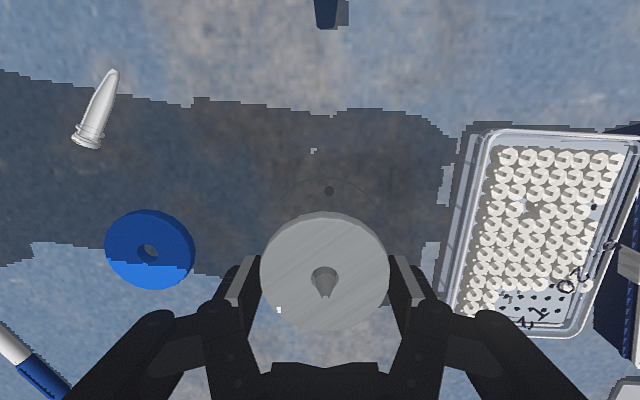

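The nose shows through the hole at (324,278), so it's threaded. A small side push remains, so I'll shift 1 mm and lower to the hub.

{"name": "drive_tool", "arguments": {
  "gripper": [0.4, 0.4, 0.4, 0.4, 0.4, 0.4, 0.4],
  "offset": [
    [0, 0, 0.0015],
    [0, 0.01, 0],
    [0, 0.01, 0],
    [0, 0.005, 0],
    [0, 0.003, 0],
    [0, 0.002, 0],
    [0, 0, 0]
  ],
  "turn": [0, 0, 0, 0, 0, 0, 0]
}}

```text
time_s: 8.95
eef_pos: [571.3, 40.6, 18.9]
ee_rot: [0.707, -0.707, 0.0, 0.0]
force: [0.5, 0.9, 0.1]
grip_width: 0.747
```

{"name": "drive_tool", "arguments": {
  "gripper": [0.0, 0, 0, 0, 0, 0, 0, 0, 0, 0, 0, 0, 0, 0, 0],
  "offset": [
    [0, 0, 0],
    [0, 0, 0],
    [0, 0, 0],
    [0, 0, 0],
    [0, -0.02, 0],
    [0, -0.038, 0],
    [0, -0.038, 0],
    [0, -0.035, 0],
    [-0.025, 0, -0.005],
    [-0.025, 0, -0.005],
    [-0.025, 0, -0.005],
    [-0.025, 0, -0.004],
    [-0.014, 0, 0],
    [0, 0, 0],
    [0, 0, 0]
  ],
  "turn": [0, 0, 0, 0, 0, 0, 0, 0, 0, 0, 0, 0, 0, 0, 0]
}}

```text
time_s: 10.2
eef_pos: [457.8, 21.5, 150.8]
ee_rot: [-0.707, 0.707, 0.001, 0.0]
force: [0.3, 0.6, 0.8]
grip_width: 1.0
```

Run:
```python
from h import *
st()
im,d,T=cap('wrist','w6')
for q in RINGS: print(q,ring('wrist',q,T))
```

```text
t 10.2 tcp [457.8  21.5 150.8] ang 0.01 F [0.3 0.6 0.8] w 1.0 j [-0.21  0.25  1.8   0.    1.08 -0.21]
ring_silver_centre [(0.88, array([577.7,  34.6]), 'r', 35.0)]
ring_blue_centre [(0.68, array([453.8,  25.1]), 'r', 28.0)]
ring_yellow_centre [(0.92, array([ 535.2, -105.6]), 'r', 24.6)]
ring_red_centre [(0.83, array([ 449.4, -163.7]), 'r', 21.6)]
ring_black_centre [(0.76, array([447.4, -63.6]), 'r', 16.2)]
```

View pics/w6.png

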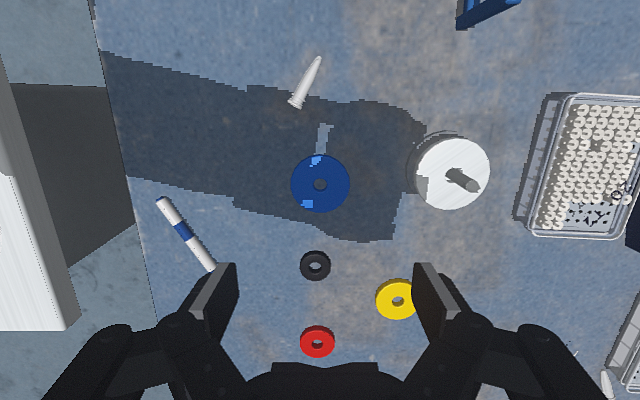

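Blue is at (320,183), near the picture centre, which gives (453.8, 25.1). Silver sits flat on the hub at (452,173).

{"name": "drive_tool", "arguments": {
  "gripper": [0, 0, 0, 0, 0, 0, 0, 0, 0.45, 0.45, 0.45, 0.45, 0.45, 0.45],
  "offset": [
    [-0.004, 0.028, 0.0035],
    [0, 0.035, 0],
    [0, 0.035, 0],
    [0, 0.03, 0],
    [0, 0.012, 0],
    [0, 0.008, 0],
    [0, 0.003, 0],
    [0, 0, 0],
    [0, 0, 0],
    [0, 0, 0],
    [0, 0, 0],
    [0, 0, 0],
    [0, 0, 0],
    [0, 0, 0]
  ],
  "turn": [0, 0, 0, 0, 0, 0, 0, 0, 0, 0, 0, 0, 0, 0]
}}

```text
time_s: 11.67
eef_pos: [454.1, 24.9, 0.8]
ee_rot: [-0.707, 0.707, 0.001, 0.0]
force: [-4.4, -0.8, 14.1]
grip_width: 0.654
```

Run:
```python
from h import *
st()
im,d,T=cap('wrist','w7')
print(ring('wrist',RINGS[1],T))
```

```text
t 11.67 tcp [454.1  24.9   0.8] ang 0.06 F [-4.4 -0.8 14.1] w 0.654 j [-0.2   0.51  1.94 -0.    0.7  -0.2 ]
[(0.68, array([454.1,  26.6]), 'r', 28.6)]
```

View pics/w7.png

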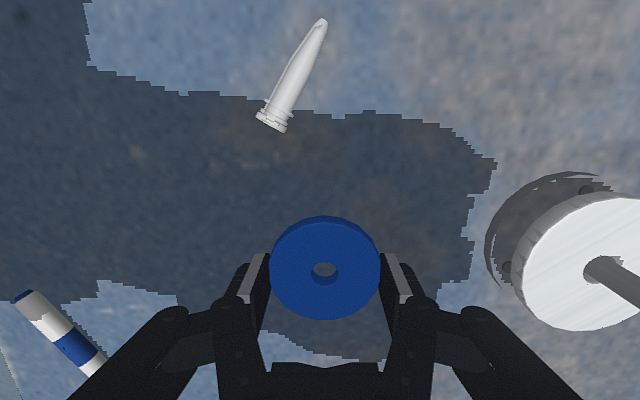

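{"name": "drive_tool", "arguments": {
  "gripper": [0.45, 0.45, 0.45, 0.45, 0.45, 0.45, 0.45, 0.45, 0.45, 0.45, 0.45, 0.45, 0.45],
  "offset": [
    [0, -0.01, 0],
    [0, -0.03, 0],
    [0, -0.035, 0],
    [0, -0.035, 0],
    [0.02, -0.02, 0.003],
    [0.025, 0, 0.003],
    [0.025, 0, 0.003],
    [0.025, 0, 0.003],
    [0.022, 0, 0.0025],
    [0, 0, 0],
    [0, 0.02, 0],
    [0, 0.03, 0],
    [0, 0, 0]
  ],
  "turn": [0, 0, 0, 0, 0, 0, 0, 0, 0, 0, 0, 0, 0]
}}

```text
time_s: 12.85
eef_pos: [567.6, 39.9, 75.5]
ee_rot: [0.707, -0.707, 0.002, 0.003]
force: [-0.3, 0.5, -1.3]
grip_width: 0.644
```

Run:
```python
from h import *
st()
im,d,T=cap('wrist','w8')
```

```text
t 12.85 tcp [567.6  39.9  75.5] ang 0.02 F [-0.3  0.5 -1.3] w 0.644 j [-0.14  0.58  1.54  0.    1.04 -0.14]
```

View pics/w8.png

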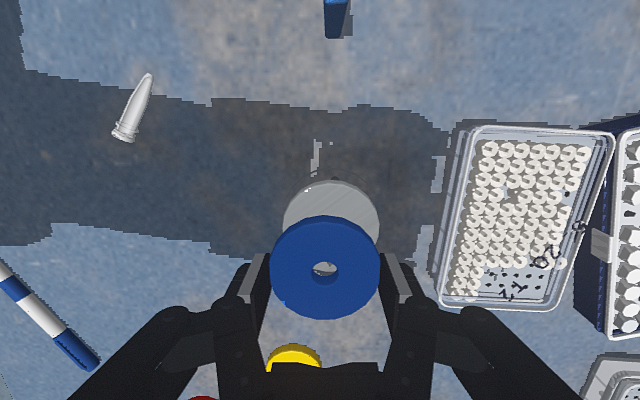

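Blue is held with its hole at (325,269). x is 4 mm short, so I'll correct that and lower.

{"name": "drive_tool", "arguments": {
  "gripper": [0.45, 0.45, 0.45, 0.45, 0.45, 0.45],
  "offset": [
    [0.004, -0.006, 0],
    [0, 0, 0],
    [0, 0.01, 0],
    [0, 0.01, 0],
    [0, 0.01, 0],
    [0, 0, 0]
  ],
  "turn": [0, 0, 0, 0, 0, 0]
}}

```text
time_s: 13.4
eef_pos: [573.0, 39.8, 53.2]
ee_rot: [0.707, -0.707, 0.001, 0.001]
force: [0.1, -0.4, -0.4]
grip_width: 0.644
```

Run:
```python
from h import *
st()
im,d,T=cap('wrist','w9')
cv2.imwrite('pics/w9c.png',cv2.resize(im[180:360,200:450,::-1],None,fx=2.5,fy=2.5))
```

```text
t 13.4 tcp [573.   39.8  53.2] ang 0.02 F [ 0.1 -0.4 -0.4] w 0.644 j [-0.13  0.61  1.54  0.    0.99 -0.13]
```

View pics/w9c.png

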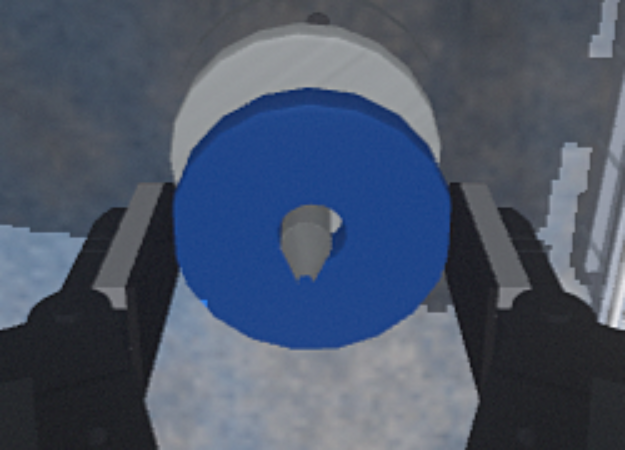

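The nose is through the hole, slightly left of its middle, so I'll shift −1 mm in x, seat the ring and release.

{"name": "drive_tool", "arguments": {
  "gripper": [0.45, 0.45, 0.45, 0.45, 0.45, 0.0, 0, 0, 0, 0, 0, 0, 0],
  "offset": [
    [-0.001, 0.005, 0],
    [0, 0.009, 0],
    [0, 0.005, 0],
    [0, 0.0025, 0],
    [0, 0, 0],
    [0, 0, 0],
    [0, 0, 0],
    [0, 0, 0],
    [0, -0.02, 0],
    [0, -0.035, 0],
    [0, -0.035, 0],
    [0, -0.03, 0],
    [0, 0, 0]
  ],
  "turn": [0, 0, 0, 0, 0, 0, 0, 0, 0, 0, 0, 0, 0]
}}

```text
time_s: 14.53
eef_pos: [576.1, 39.3, 160.5]
ee_rot: [-0.707, 0.708, 0.004, 0.004]
force: [0.1, -0.2, 0.8]
grip_width: 1.002
```

{"name": "drive_tool", "arguments": {
  "gripper": [0, 0, 0, 0, 0, 0, 0, 0, 0, 0],
  "offset": [
    [-0.005, 0, -0.03],
    [-0.005, 0, -0.03],
    [-0.005, 0, -0.03],
    [-0.005, 0, -0.03],
    [-0.005, 0, -0.02],
    [-0.005, 0, -0.007],
    [-0.002, 0, 0],
    [0, 0, 0],
    [0, 0, 0],
    [0, 0, 0]
  ],
  "turn": [0, 0, 0, 0, 0, 0, 0, 0, 0, 0]
}}

```text
time_s: 15.37
eef_pos: [541.7, -106.3, 153.8]
ee_rot: [0.707, -0.707, -0.001, 0.001]
force: [0.0, -0.4, -0.1]
grip_width: 0.997
```

Run:
```python
from h import *
st()
im,d,T=cap('wrist','w10')
for q in RINGS: print(q,ring('wrist',q,T))
```

```text
t 15.37 tcp [ 541.7 -106.3  153.8] ang 0.11 F [ 0.  -0.4 -0.1] w 0.997 j [-0.41  0.44  1.52  0.    1.18 -0.41]
ring_silver_centre [(0.66, array([572.9,  40.6]), 'r', 31.4)]
ring_blue_centre [(0.93, array([576.1,  35.9]), 'r', 24.8)]
ring_yellow_centre [(0.84, array([ 539. , -108.1]), 'r', 24.3)]
ring_red_centre [(0.58, array([ 450.7, -166.9]), 'r', 21.4)]
ring_black_centre [(0.9, array([449.7, -66.1]), 'r', 16.4)]
```

View pics/w10.png

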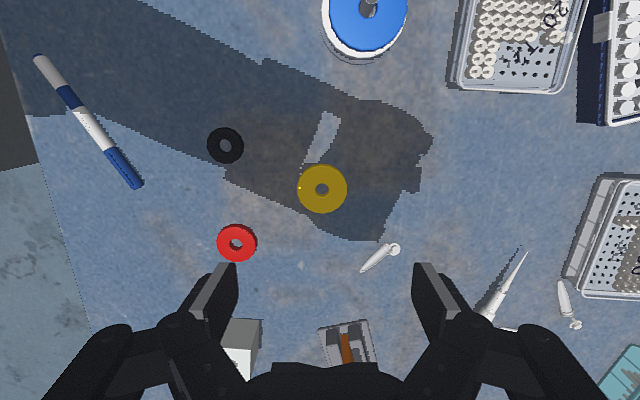

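Yellow is at (322,189), giving (539, −108). Blue sits flat on silver at (368,15).

{"name": "drive_tool", "arguments": {
  "gripper": [0, 0, 0, 0, 0, 0, 0, 0, 0.55, 0.55, 0.55, 0.55, 0.55, 0.55],
  "offset": [
    [-0.0025, 0.028, -0.001],
    [0, 0.035, 0],
    [0, 0.035, 0],
    [0, 0.03, 0],
    [0, 0.012, 0],
    [0, 0.008, 0],
    [0, 0.003, 0],
    [0, 0, 0],
    [0, 0, 0],
    [0, 0, 0],
    [0, 0, 0],
    [0, 0, 0],
    [0, 0, 0],
    [0, 0, 0]
  ],
  "turn": [0, 0, 0, 0, 0, 0, 0, 0, 0, 0, 0, 0, 0, 0]
}}

```text
time_s: 16.83
eef_pos: [539.5, -108.6, 4.5]
ee_rot: [-0.707, 0.707, 0.001, 0.0]
force: [-3.3, 0.8, 11.7]
grip_width: 0.543
```

Run:
```python
from h import *
st()
im,d,T=cap('wrist','w11')
print(ring('wrist',RINGS[2],T))
```

```text
t 16.83 tcp [ 539.5 -108.6    4.5] ang 0.02 F [-3.3  0.8 11.7] w 0.543 j [-0.41  0.65  1.64 -0.    0.85 -0.41]
[(0.67, array([ 539.4, -106.8]), 'r', 24.6)]
```

View pics/w11.png

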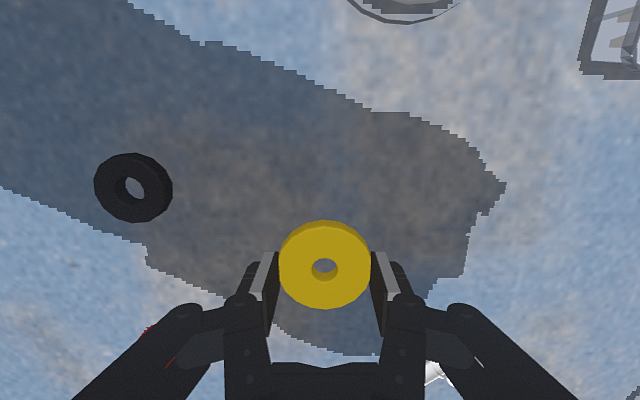

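{"name": "drive_tool", "arguments": {
  "gripper": [0.55, 0.55, 0.55, 0.55, 0.55, 0.55, 0.55, 0.55, 0.55, 0.55, 0.55, 0.55, 0.55],
  "offset": [
    [0, -0.01, 0],
    [0, -0.03, 0],
    [0, -0.035, 0],
    [0, -0.035, 0],
    [0.006, -0.01, 0.022],
    [0.006, 0, 0.026],
    [0.006, 0, 0.026],
    [0.006, 0, 0.026],
    [0.006, 0, 0.026],
    [0.003, 0, 0.022],
    [0, 0, 0],
    [0, 0, 0],
    [0, 0, 0]
  ],
  "turn": [0, 0, 0, 0, 0, 0, 0, 0, 0, 0, 0, 0, 0]
}}

```text
time_s: 18.02
eef_pos: [571.9, 39.1, 123.2]
ee_rot: [-0.707, 0.707, 0.0, 0.0]
force: [-0.2, -0.2, -0.0]
grip_width: 0.542
```

Run:
```python
from h import *
st()
```

```text
t 18.02 tcp [571.9  39.1 123.2] ang 0.02 F [-0.2 -0.2 -0. ] w 0.542 j [-0.14  0.52  1.49 -0.    1.13 -0.14]
```

{"name": "drive_tool", "arguments": {
  "gripper": [0.55, 0.55, 0.55, 0.55, 0.55, 0.55, 0.55, 0.55],
  "offset": [
    [0, 0.025, 0.0005],
    [0, 0.015, 0],
    [0, 0.008, 0],
    [0, 0.01, 0],
    [0, 0.01, 0],
    [0, 0.006, 0],
    [0, 0.003, 0],
    [0, 0, 0]
  ],
  "turn": [0, 0, 0, 0, 0, 0, 0, 0]
}}

```text
time_s: 18.68
eef_pos: [571.8, 40.1, 45.4]
ee_rot: [0.707, -0.707, 0.0, 0.0]
force: [0.0, -0.4, -0.6]
grip_width: 0.545
```

Run:
```python
from h import *
st()
im,d,T=cap('wrist','w12')
cv2.imwrite('pics/w12c.png',cv2.resize(im[180:360,200:450,::-1],None,fx=2.5,fy=2.5))
```

```text
t 18.68 tcp [571.8  40.1  45.4] ang 0.02 F [ 0.  -0.4 -0.6] w 0.545 j [-0.13  0.62  1.55 -0.    0.97 -0.13]
```

View pics/w12c.png

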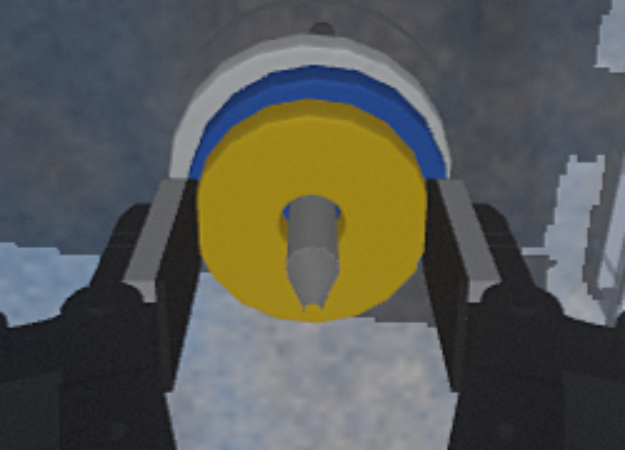

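Yellow is centred on the arbor, about 1 mm above blue. Release and go to red.

{"name": "drive_tool", "arguments": {
  "gripper": [0, 0, 0, 0, 0, 0, 0, 0, 0, 0, 0, 0, 0, 0, 0, 0, 0, 0, 0, 0],
  "offset": [
    [0, 0, 0],
    [0, 0, 0],
    [0, 0, 0],
    [0, 0, 0],
    [0, -0.02, 0],
    [0, -0.03, 0],
    [0, -0.03, 0],
    [0, -0.025, 0],
    [-0.013, 0, -0.022],
    [-0.013, 0, -0.023],
    [-0.013, 0, -0.023],
    [-0.013, 0, -0.023],
    [-0.013, 0, -0.023],
    [-0.013, 0, -0.023],
    [-0.013, 0, -0.023],
    [-0.013, 0, -0.023],
    [-0.013, 0, -0.022],
    [-0.003, 0, -0.003],
    [0, 0, 0],
    [0, 0, 0]
  ],
  "turn": [0, 0, 0, 0, 0, 0, 0, 0, 0, 0, 0, 0, 0, 0, 0, 0, 0, 0, 0, 0]
}}

```text
time_s: 20.4
eef_pos: [452.3, -167.6, 151.0]
ee_rot: [0.707, -0.707, -0.0, -0.0]
force: [0.2, 0.1, -0.1]
grip_width: 1.003
```

Run:
```python
from h import *
st()
im,d,T=cap('wrist','w13')
for q in RINGS[3:]: print(q,ring('wrist',q,T))
print(find('wrist','pin_centre',T))
```

```text
t 20.4 tcp [ 452.3 -167.6  151. ] ang 0.0 F [ 0.2  0.1 -0.1] w 1.003 j [-0.6   0.3   1.74  0.    1.1  -0.6 ]
ring_red_centre [(0.98, array([ 449.3, -168. ]), 'r', 20.7)]
ring_black_centre [(0.97, array([447.7, -67.3]), 'r', 16.0)]
[(0.72, array([ 435.5, -288.1,   38.7]))]
```

View pics/w13.png

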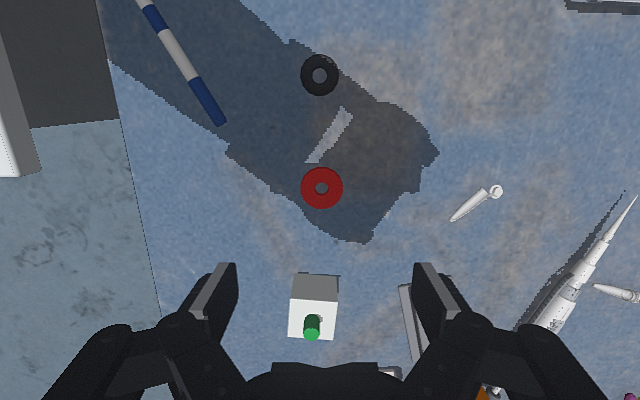

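Red is at (321,188), giving (449.3, −168). I'll pick it.

{"name": "drive_tool", "arguments": {
  "gripper": [0, 0, 0, 0.3, 0.3, 0.3, 0.3, 0.3, 0.7, 0.7, 0.7, 0.7, 0.7, 0.7],
  "offset": [
    [-0.003, 0.028, 0],
    [0, 0.035, 0],
    [0, 0.035, 0],
    [0, 0.026, 0],
    [0, 0.01, 0],
    [0, 0.007, 0],
    [0, 0.003, 0],
    [0, 0, 0],
    [0, 0, 0],
    [0, 0, 0],
    [0, 0, 0],
    [0, 0, 0],
    [0, 0, 0],
    [0, 0, 0]
  ],
  "turn": [0, 0, 0, 0, 0, 0, 0, 0, 0, 0, 0, 0, 0, 0]
}}

```text
time_s: 21.77
eef_pos: [450.3, -169.3, 9.8]
ee_rot: [-0.706, 0.708, 0.002, 0.001]
force: [-5.8, -0.6, 23.3]
grip_width: 0.3
```

Run:
```python
from h import *
st()
im,d,T=cap('wrist','w14')
print(ring('wrist',RINGS[3],T))
```

```text
t 21.77 tcp [ 450.3 -169.3    9.8] ang 0.06 F [-5.8 -0.6 23.3] w 0.3 j [-0.6   0.53  1.86 -0.    0.75 -0.6 ]
[(0.88, array([ 449.7, -166. ]), 'r', 18.8)]
```

View pics/w14.png

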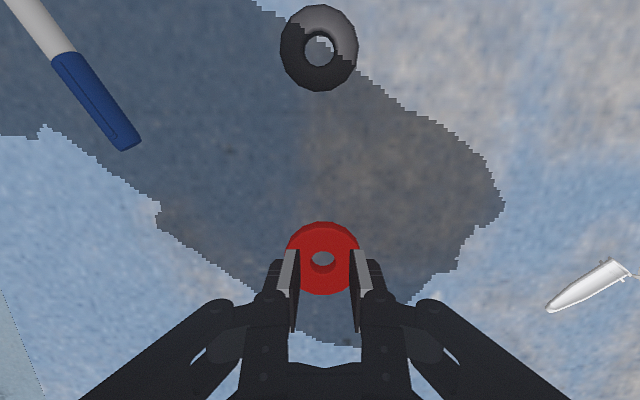

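The fingers closed above the red ring: opening 0.3, pressing on its top. I was too high, so I'll reopen and go lower.

{"name": "drive_tool", "arguments": {
  "gripper": [0.2, 0.2, 0.2, 0.2, 0.2, 0.2, 0.7, 0.7, 0.7, 0.7, 0.7, 0.7],
  "offset": [
    [0, -0.01, 0],
    [0, 0, 0],
    [0, 0, 0.002],
    [0, 0.01, 0],
    [0, 0.004, 0],
    [0, 0.002, 0],
    [0, 0, 0],
    [0, 0, 0],
    [0, 0, 0],
    [0, 0, 0],
    [0, 0, 0],
    [0, 0, 0]
  ],
  "turn": [0, 0, 0, 0, 0, 0, 0, 0, 0, 0, 0, 0]
}}

```text
time_s: 22.87
eef_pos: [449.1, -166.0, 0.9]
ee_rot: [-0.707, 0.707, 0.0, -0.0]
force: [-0.5, 0.1, 2.8]
grip_width: 0.466
```

Run:
```python
from h import *
st()
im,d,T=cap('wrist','w15')
print(ring('wrist',RINGS[3],T))
```

```text
t 22.87 tcp [ 449.1 -166.     0.9] ang 0.02 F [-0.5  0.1  2.8] w 0.466 j [-0.6   0.54  1.86 -0.    0.74 -0.6 ]
[(0.83, array([ 449. , -166.1]), 'r', 21.0)]
```

View pics/w15.png

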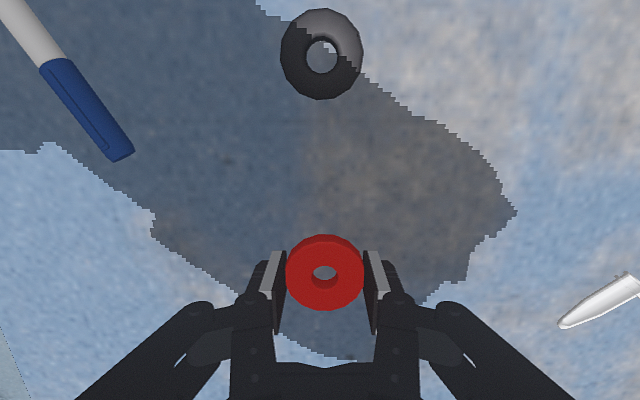

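Now gripped properly (0.466, hole at (323,273)). Moving to the arbor.

{"name": "drive_tool", "arguments": {
  "gripper": [0.7, 0.7, 0.7, 0.7, 0.7, 0.7, 0.7, 0.7, 0.7, 0.7, 0.7, 0.7, 0.7, 0.7, 0.7, 0.7],
  "offset": [
    [0, -0.015, 0],
    [0, -0.035, 0],
    [0, -0.04, 0],
    [0, -0.035, 0],
    [0.013, 0, 0.023],
    [0.013, 0, 0.023],
    [0.013, 0, 0.023],
    [0.013, 0, 0.023],
    [0.013, 0, 0.023],
    [0.013, 0, 0.023],
    [0.013, 0, 0.023],
    [0.013, 0, 0.023],
    [0.013, 0, 0.022],
    [0.006, 0, 0.001],
    [0, 0, 0],
    [0, 0, 0]
  ],
  "turn": [0, 0, 0, 0, 0, 0, 0, 0, 0, 0, 0, 0, 0, 0, 0, 0]
}}

```text
time_s: 24.3
eef_pos: [571.6, 40.7, 125.4]
ee_rot: [-0.707, 0.707, -0.0, -0.0]
force: [-0.1, -0.6, 0.1]
grip_width: 0.461
```

Run:
```python
from h import *
st()
```

```text
t 24.3 tcp [571.6  40.7 125.4] ang 0.02 F [-0.1 -0.6  0.1] w 0.461 j [-0.13  0.52  1.49 -0.    1.14 -0.13]
```

{"name": "drive_tool", "arguments": {
  "gripper": [0.7, 0.7, 0.7, 0.7, 0.7, 0.7, 0.7, 0.7],
  "offset": [
    [0, 0.025, 0.0005],
    [0, 0.015, 0],
    [0, 0.01, 0],
    [0, 0.01, 0],
    [0, 0.008, 0],
    [0, 0.004, 0],
    [0, 0.001, 0],
    [0, 0, 0]
  ],
  "turn": [0, 0, 0, 0, 0, 0, 0, 0]
}}

```text
time_s: 24.97
eef_pos: [572.0, 41.5, 53.0]
ee_rot: [-0.707, 0.707, 0.0, -0.0]
force: [-0.6, -0.5, -0.0]
grip_width: 0.462
```

Run:
```python
from h import *
st()
im,d,T=cap('wrist','w16')
cv2.imwrite('pics/w16c.png',cv2.resize(im[180:360,200:450,::-1],None,fx=2.5,fy=2.5))
```

```text
t 24.97 tcp [572.   41.5  53. ] ang 0.02 F [-0.6 -0.5 -0. ] w 0.462 j [-0.13  0.61  1.55 -0.    0.98 -0.13]
```

View pics/w16c.png

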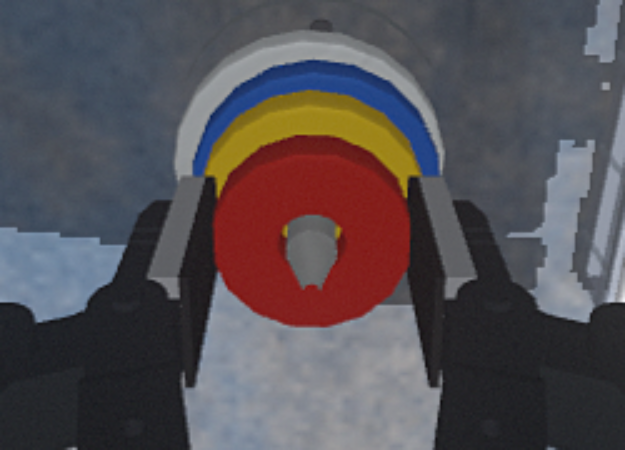

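Red is centred on the arbor. Release and go to black.

{"name": "drive_tool", "arguments": {
  "gripper": [0.7, 0, 0, 0, 0, 0, 0, 0, 0, 0, 0, 0, 0, 0, 0, 0, 0],
  "offset": [
    [0, 0.0015, 0],
    [0, 0, 0],
    [0, 0, 0],
    [0, 0, 0],
    [0, 0, 0],
    [0, -0.03, 0],
    [0, -0.035, 0],
    [0, -0.035, 0],
    [-0.02, 0, -0.018],
    [-0.02, 0, -0.018],
    [-0.02, 0, -0.018],
    [-0.02, 0, -0.018],
    [-0.02, 0, -0.018],
    [-0.02, 0, -0.018],
    [-0.004, 0, -0.001],
    [0, 0, 0],
    [0, 0, 0]
  ],
  "turn": [0, 0, 0, 0, 0, 0, 0, 0, 0, 0, 0, 0, 0, 0, 0, 0, 0]
}}

```text
time_s: 26.43
eef_pos: [448.4, -67.3, 151.6]
ee_rot: [-0.707, 0.707, 0.0, 0.0]
force: [-0.1, -0.4, -0.2]
grip_width: 1.001
```

Run:
```python
from h import *
st()
im,d,T=cap('wrist','w17')
for q in RINGS[4:]: print(q,ring('wrist',q,T))
```

```text
t 26.43 tcp [448.4 -67.3 151.6] ang 0.0 F [-0.1 -0.4 -0.2] w 1.001 j [-0.41  0.24  1.82  0.    1.08 -0.41]
ring_black_centre [(0.7, array([447.9, -65.6]), 'r', 16.6)]
```

View pics/w17.png

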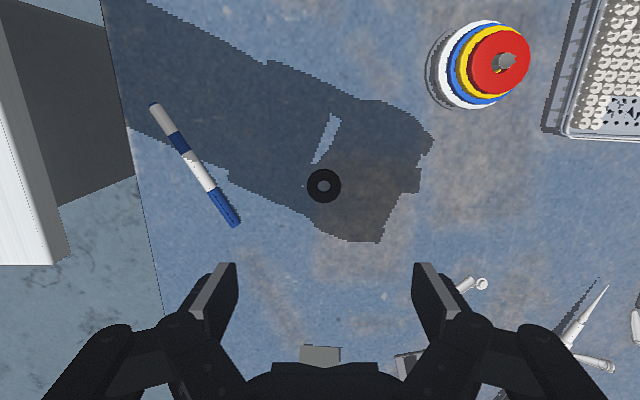

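The stack (four rings) looks closed and flat at (485,62). Black is at (324,186).

{"name": "drive_tool", "arguments": {
  "gripper": [0, 0, 0, 0.2, 0.2, 0.2, 0.2, 0.2, 0.75, 0.75, 0.75, 0.75, 0.75, 0.75, 0.75],
  "offset": [
    [-0.0005, 0.028, 0.0025],
    [0, 0.035, 0],
    [0, 0.035, 0],
    [0, 0.03, 0],
    [0, 0.012, 0],
    [0, 0.008, 0],
    [0, 0.003, 0],
    [0, 0, 0],
    [0, 0, 0],
    [0, 0, 0],
    [0, 0, 0],
    [0, 0, 0],
    [0, 0, 0],
    [0, 0, 0],
    [0, 0, 0]
  ],
  "turn": [0, 0, 0, 0, 0, 0, 0, 0, 0, 0, 0, 0, 0, 0, 0]
}}

```text
time_s: 27.78
eef_pos: [448.0, -65.1, 1.5]
ee_rot: [-0.707, 0.707, 0.001, 0.001]
force: [-1.7, 1.2, 9.9]
grip_width: 0.374
```

Run:
```python
from h import *
st()
im,d,T=cap('wrist','w18')
print(ring('wrist',RINGS[4],T))
```

```text
t 27.78 tcp [448.  -65.1   1.5] ang 0.01 F [-1.7  1.2  9.9] w 0.374 j [-0.4   0.5   1.94  0.    0.7  -0.4 ]
[(0.81, array([447.9, -63.9]), 'r', 16.8)]
```

View pics/w18.png

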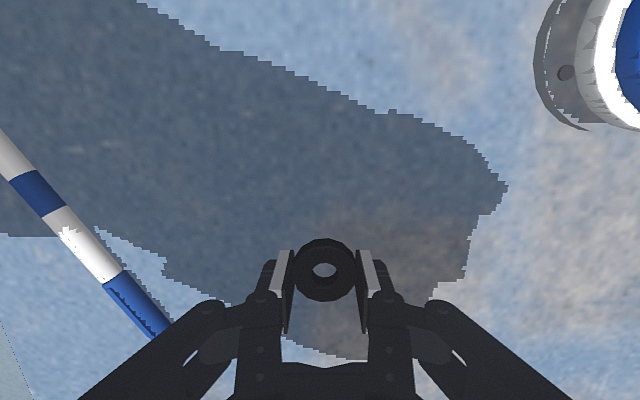

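{"name": "drive_tool", "arguments": {
  "gripper": [0.75, 0.75, 0.75, 0.75, 0.75, 0.75, 0.75, 0.75, 0.75, 0.75, 0.75, 0.75, 0.75],
  "offset": [
    [0, -0.015, 0],
    [0, -0.035, 0],
    [0, -0.04, 0],
    [0, -0.04, 0],
    [0.02, 0, 0.017],
    [0.02, 0, 0.017],
    [0.02, 0, 0.017],
    [0.02, 0, 0.017],
    [0.02, 0, 0.017],
    [0.02, 0, 0.017],
    [0.004, 0, 0.0035],
    [0, 0, 0],
    [0, 0, 0]
  ],
  "turn": [0, 0, 0, 0, 0, 0, 0, 0, 0, 0, 0, 0, 0]
}}

```text
time_s: 28.97
eef_pos: [570.9, 40.4, 130.3]
ee_rot: [-0.707, 0.707, 0.0, -0.0]
force: [-1.1, -0.4, -0.0]
grip_width: 0.372
```

Run:
```python
from h import *
st()
```

```text
t 28.97 tcp [570.9  40.4 130.3] ang 0.04 F [-1.1 -0.4 -0. ] w 0.372 j [-0.13  0.51  1.48 -0.    1.15 -0.13]
```

{"name": "drive_tool", "arguments": {
  "gripper": [0.75, 0.75, 0.75, 0.75, 0.75, 0.75, 0.75],
  "offset": [
    [0.001, 0.025, 0],
    [0, 0.015, 0],
    [0, 0.01, 0],
    [0, 0.01, 0],
    [0, 0.006, 0],
    [0, 0.002, 0],
    [0, 0, 0]
  ],
  "turn": [0, 0, 0, 0, 0, 0, 0]
}}

```text
time_s: 29.55
eef_pos: [572.4, 40.5, 62.3]
ee_rot: [0.707, -0.707, -0.0, 0.0]
force: [0.3, -0.5, 0.1]
grip_width: 0.37
```

Run:
```python
from h import *
st()
im,d,T=cap('wrist','w19')
cv2.imwrite('pics/w19c.png',cv2.resize(im[180:360,200:450,::-1],None,fx=2.5,fy=2.5))
```

```text
t 29.55 tcp [572.4  40.5  62.3] ang 0.01 F [ 0.3 -0.5  0.1] w 0.37 j [-0.13  0.6   1.54  0.    1.   -0.13]
```

View pics/w19c.png

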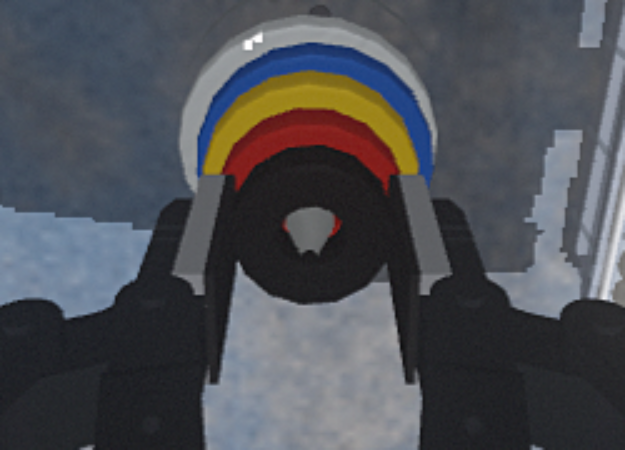

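{"name": "drive_tool", "arguments": {
  "gripper": [0.75, 0.3, 0.3, 0.3, 0.3, 0.3, 0.3, 0.3, 0.3, 0.3, 0.3],
  "offset": [
    [0, 0.001, 0],
    [0, 0, 0],
    [0, 0, 0],
    [0, 0, 0],
    [0, -0.03, 0],
    [0, -0.035, 0],
    [0, -0.035, 0],
    [0, -0.028, -0.015],
    [-0.01, 0, -0.02],
    [-0.01, 0, -0.023],
    [-0.01, 0, -0.023]
  ],
  "turn": [0, 0, 0, 0, 0, 0, 0, 0, 0, 0, 0]
}}

```text
time_s: 30.52
eef_pos: [542.1, -41.1, 189.9]
ee_rot: [-0.707, 0.707, 0.001, -0.0]
force: [-0.0, 0.2, 0.5]
grip_width: 0.7
```

{"name": "drive_tool", "arguments": {
  "gripper": [0.3, 0.3, 0.3, 0.3, 0.3, 0.3, 0.3, 0.3, 0.3, 0.3, 0.3, 0.3, 0.3],
  "offset": [
    [-0.01, 0, -0.025],
    [-0.01, 0, -0.025],
    [-0.01, 0, -0.025],
    [-0.01, 0, -0.025],
    [-0.01, 0, -0.025],
    [-0.01, 0, -0.025],
    [-0.01, 0, -0.025],
    [-0.01, 0, -0.025],
    [-0.01, 0, -0.025],
    [-0.008, 0, -0.02],
    [-0.002, 0, -0.005],
    [0, 0, 0],
    [0, 0, 0]
  ],
  "turn": [0, 0, 0, 0, 0, 0, 0, 0, 0, 0, 0, 0, 0]
}}

```text
time_s: 31.6
eef_pos: [442.7, -289.8, 189.3]
ee_rot: [0.707, -0.707, -0.0, 0.0]
force: [-0.6, -0.0, -0.7]
grip_width: 0.694
```

Run:
```python
from h import *
st()
im,d,T=cap('wrist','w20')
print(find('wrist','pin_centre',T))
print(ring('wrist','pin_centre',T,66))
st()
cap('scene','s1')
```

```text
t 31.6 tcp [ 442.7 -289.8  189.3] ang 0.02 F [-0.6 -0.  -0.7] w 0.694 j [-0.8   0.36  1.55  0.    1.24 -0.8 ]
[(0.84, array([ 438.2, -287.6,   36.7]))]
[(0.62, array([ 439.9, -289.3]), 'r', 8.5)]
t 31.75 tcp [ 443.  -289.4  189.4] ang 0.1 F [0.6 0.2 0.3] w 0.696 j [-0.8   0.36  1.55  0.    1.24 -0.8 ]
```

View pics/w20.png

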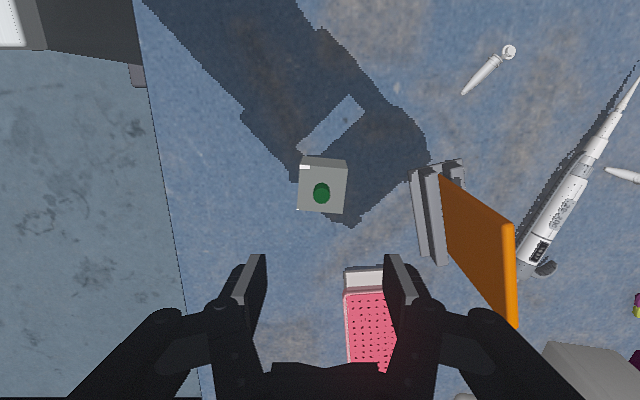

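View pics/s1.png

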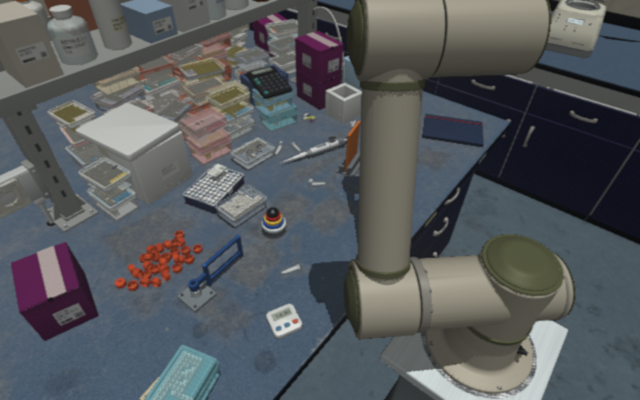

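Stack complete on the arbor in the scene view (273,222). The pin head is at about (321,193); I'll refine it from depth.

Run:
```python
from h import *
im,d,T=cap('wrist')
P=cloud('wrist',d,T).reshape(-1,3)
ok=(np.hypot(P[:,0]-440,P[:,1]+289)<20)
for lo,hi in [(40,50),(60,64),(64,70)]:
    s=P[ok&(P[:,2]>lo)&(P[:,2]<hi)]; print(len(s),np.round(s.mean(0),1),np.round(s.min(0),1),np.round(s.max(0),1))
cv2.imwrite('pics/w20c.png',cv2.resize(im[140:230,280:370,::-1],None,fx=6,fy=6,interpolation=cv2.INTER_NEAREST))
```

```text
1005 [ 440.1 -286.2   45. ] [ 420.2 -308.5   40.1] [ 459.2 -269.4   50. ]
44 [ 440.4 -289.3   62.8] [ 432.5 -298.7   60.1] [ 447.2 -284.7   64. ]
192 [ 439.8 -292.2   65. ] [ 432.6 -299.3   64. ] [ 447.2 -285.    66.6]
```

View pics/w20c.png

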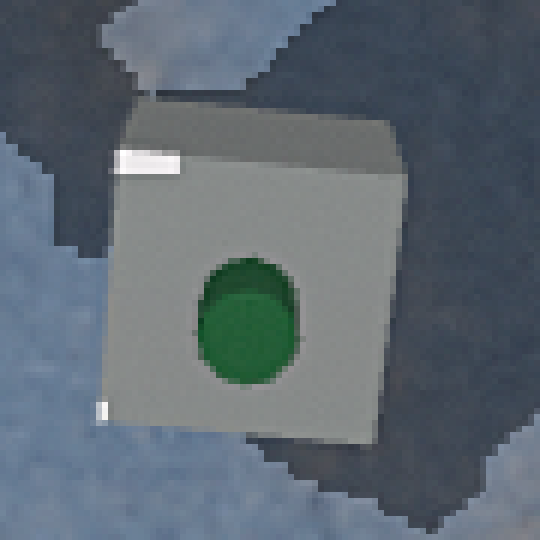

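{"name": "drive_tool", "arguments": {
  "gripper": [0.3, 0.3, 0.3, 0.5, 0.5, 0.5, 0.5, 1, 1, 1, 1, 1, 1, 1],
  "offset": [
    [-0.003, 0.02, -0.002],
    [0, 0.035, 0],
    [0, 0.035, 0],
    [0, 0.028, 0],
    [0, 0.015, 0],
    [0, 0.005, 0],
    [0, 0, 0],
    [0, 0, 0],
    [0, 0, 0],
    [0, 0, 0],
    [0, 0, 0],
    [0, 0, 0],
    [0, 0, 0],
    [0, 0, 0]
  ],
  "turn": [0, 0, 0, 0, 0, 0, 0, 0, 0, 0, 0, 0, 0, 0],
  "force": 60
}}

```text
time_s: 33.02
eef_pos: [440.2, -293.0, 52.8]
ee_rot: [-0.706, 0.708, 0.001, 0.001]
force: [0.1, 1.4, 6.8]
grip_width: 0.152
```

Run:
```python
from h import *
st()
im,d,T=cap('wrist','w21')
cv2.imwrite('pics/w21c.png',cv2.resize(im[180:360,200:450,::-1],None,fx=2.5,fy=2.5))
```

```text
t 33.02 tcp [ 440.2 -293.    52.8] ang 0.02 F [0.1 1.4 6.8] w 0.152 j [-0.81  0.53  1.69  0.    0.92 -0.81]
```

View pics/w21c.png

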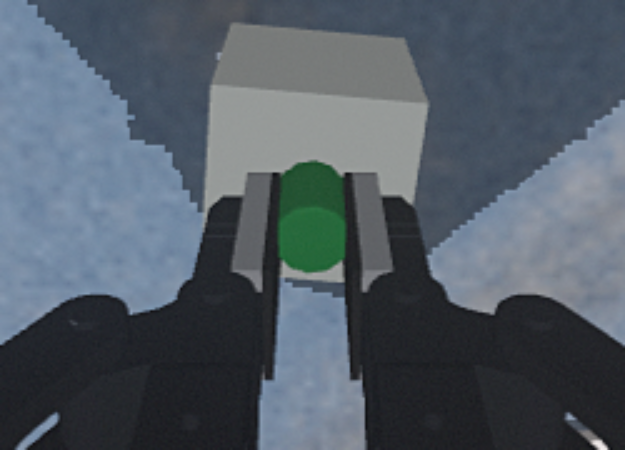

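Head is held (0.152), its top centre at full-picture (325,275).

Run:
```python
from h import *
im,d,T=cap('wrist')
print(rays('wrist',[(324.8,275)],T,66), tool()[:3,3])
P=cloud('wrist',d,T).reshape(-1,3); g=im.reshape(-1,3).astype(int); m=(g[:,1]>g[:,0]+30)&(g[:,1]>g[:,2]+20)&(np.hypot(P[:,0]-440,P[:,1]+292)<20)
s=P[m&(P[:,2]>63.5)]; print(len(s),np.round(s.mean(0),1),s.min(0),s.max(0))
```

```text
[[ 440.33454629 -291.06378952   66.        ]] [ 440.24867799 -292.94400433   52.83792769]
630 [ 440.1 -291.5   64.8] [ 433.59502923 -299.72809262   63.51266301] [ 446.40687153 -283.91902427   66.63136178]
```

{"name": "drive_tool", "arguments": {
  "gripper": [1, 1, 1, 1, 1, 1],
  "offset": [
    [0, -0.015, 0],
    [0, -0.03, 0],
    [0, -0.035, 0],
    [0, -0.035, 0],
    [0, 0, 0],
    [0, 0, 0]
  ],
  "turn": [0, 0, 0, 0, 0, 0]
}}

```text
time_s: 33.62
eef_pos: [440.1, -293.0, 168.5]
ee_rot: [-0.706, 0.708, 0.001, 0.001]
force: [0.1, -1.1, -0.3]
grip_width: 0.15
```

Run:
```python
from h import *
st()
im,d,T=cap('wrist','w22')
```

```text
t 33.62 tcp [ 440.1 -293.   168.5] ang 0.03 F [ 0.1 -1.1 -0.3] w 0.15 j [-0.81  0.38  1.58  0.    1.18 -0.81]
```

View pics/w22.png

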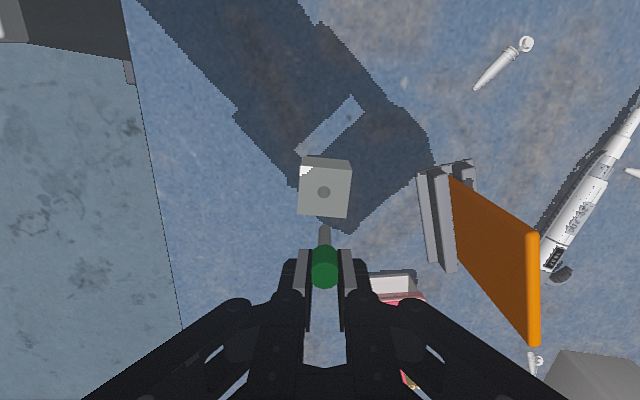

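The pin hangs straight in the grip. Moving to the hinge, stopping short to measure it.

{"name": "drive_tool", "arguments": {
  "gripper": [1, 1, 1, 1, 1, 1, 1, 1, 1, 1, 1, 1, 1, 1, 1, 1, 1, 1, 1, 1],
  "offset": [
    [0.006, 0, 0.015],
    [0.006, 0, 0.025],
    [0.006, 0, 0.028],
    [0.006, 0, 0.028],
    [0.006, 0, 0.028],
    [0.006, 0, 0.028],
    [0.006, 0, 0.028],
    [0.006, 0, 0.028],
    [0.006, 0, 0.028],
    [0.006, 0, 0.028],
    [0.006, 0, 0.028],
    [0.006, 0, 0.028],
    [0.006, 0, 0.028],
    [0.006, 0, 0.028],
    [0.006, 0, 0.028],
    [0.006, 0, 0.028],
    [0.006, 0, 0.028],
    [0.006, 0, 0.028],
    [0.006, 0, 0.025],
    [0.006, 0, 0.025]
  ],
  "turn": [0, 0, 0, 0, 0, 0, 0, 0, 0, 0, 0, 0, 0, 0, 0, 0, 0, 0, 0, 0]
}}

```text
time_s: 35.33
eef_pos: [558.8, 246.9, 164.6]
ee_rot: [-0.707, 0.707, -0.001, -0.001]
force: [-0.8, 0.1, 0.1]
grip_width: 0.15
```

{"name": "drive_tool", "arguments": {
  "gripper": [1, 1, 1],
  "offset": [
    [0.003, 0, 0.01],
    [0, 0, 0],
    [0, 0, 0]
  ],
  "turn": [0, 0, 0]
}}

```text
time_s: 35.58
eef_pos: [561.9, 255.1, 165.2]
ee_rot: [-0.707, 0.707, -0.0, -0.001]
force: [0.4, 0.6, -0.4]
grip_width: 0.151
```

Run:
```python
from h import *
st()
im,d,T=cap('wrist','w23')
for q in ['knuckle_mouth','frame_top','guard_frame']: print(q,find('wrist',q,T))
P=cloud('wrist',d,T).reshape(-1,3)
ok=(np.hypot(P[:,0]-563,P[:,1]-314)<22)
for lo,hi in [(5,12),(50,53),(53,58)]:
    s=P[ok&(P[:,2]>lo)&(P[:,2]<hi)]
    if len(s): print(lo,hi,len(s),np.round(s.mean(0),1),np.round(s.min(0),1),np.round(s.max(0),1))
ok=(P[:,2]>76)&(P[:,2]<84)&(abs(P[:,0]-567)<60)&(P[:,1]>140)&(P[:,1]<300)
s=P[ok];print('frame top',len(s),np.round(s.mean(0),1),s.min(0),s.max(0)); 
c=s[:,:2]-s[:,:2].mean(0); u,w,v=np.linalg.svd(c,full_matrices=False); print(v[0],np.degrees(np.arctan2(v[0][1],v[0][0])))
```

```text
t 35.58 tcp [561.9 255.1 165.2] ang 0.05 F [ 0.4  0.6 -0.4] w 0.151 j [ 0.24  0.57  1.29 -0.    1.28  0.24]
knuckle_mouth [(0.58, array([564.8, 314. ,  58.2]))]
frame_top [(0.62, array([564.1, 218.7,  79.8]))]
guard_frame [(0.56, array([5.685e+02, 3.125e+02, 4.000e-01]))]
5 12 1067 [562.  318.3   9. ] [541.2 292.6   6.7] [584.9 335.7  11.9]
50 53 243 [564.4 305.2  52. ] [552.3 292.3  50. ] [575.9 324.1  53. ]
53 58 408 [564.3 312.6  53.9] [553.2 294.6  53. ] [575.8 324.2  56. ]
frame top 932 [568.1 237.2  78.7] [561.35133049 158.43585282  76.01641644] [573.92799239 277.92418338  81.03550219]
[ 0.03988969 -0.99920409] -87.71388259607299
```

View pics/w23.png

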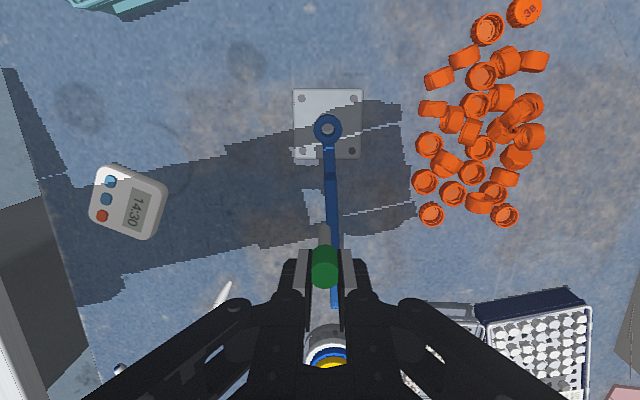

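Run:
```python
from h import *
im,d,T=cap('wrist')
c=im[105:155,300:350,::-1]
cv2.imwrite('pics/w24c.png',cv2.resize(c,None,fx=10,fy=10,interpolation=cv2.INTER_NEAREST))
h=cv2.cvtColor(im,cv2.COLOR_RGB2HSV); m=((h[...,0]>95)&(h[...,0]<125)&(h[...,1]>140)).astype(np.uint8); m[:105]=0;m[145:]=0;m[:,:305]=0;m[:,350:]=0
cs,hi=cv2.findContours(m,cv2.RETR_CCOMP,cv2.CHAIN_APPROX_NONE)
for c_,hh in zip(cs,hi[0]):
    if len(c_)>8: (x,y),r=cv2.minEnclosingCircle(c_); print(x,y,r,hh[3],rays('wrist',[(x,y)],T,55)[0])
for px in [(328,128),(328,127)]: print(rays('wrist',[px],T,55))
```

```text
327.0 128.88710021972656 15.918634414672852 -1 [564.44420088 312.78144506  55.        ]
327.0 135.5 2.061652660369873 0 [564.4525011  307.52420381  55.        ]
326.0 126.5 8.01570987701416 0 [563.63600451 314.66244397  55.        ]
[[565.24958301 313.4801186   55.        ]]
[[565.24749961 314.26734493  55.        ]]
```

View pics/w24c.png

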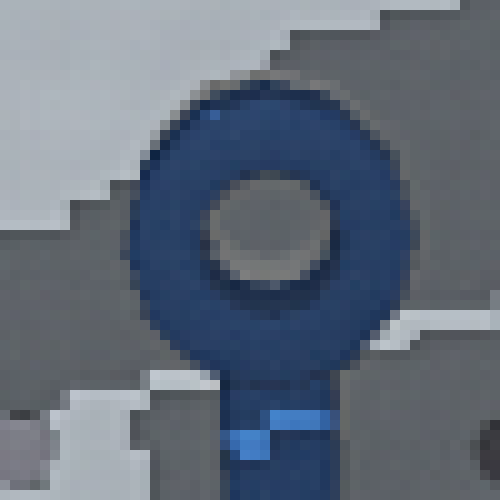

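{"name": "drive_tool", "arguments": {
  "gripper": [1, 1, 1, 1, 1, 1, 1, 1],
  "offset": [
    [0.001, 0, 0.02],
    [0.001, 0, 0.02],
    [0, 0, 0.0185],
    [0, 0, 0],
    [0, 0.025, 0],
    [0, 0.025, 0],
    [0, 0.005, 0],
    [0, 0, 0]
  ],
  "turn": [0, 0, 0, 0, 0, 0, 0, 0]
}}

```text
time_s: 36.5
eef_pos: [563.7, 313.0, 109.9]
ee_rot: [-0.707, 0.708, -0.001, -0.001]
force: [-0.5, -0.1, -0.4]
grip_width: 0.155
```

Run:
```python
from h import *
st()
im,d,T=cap('wrist','w25')
cv2.imwrite('pics/w25c.png',cv2.resize(im[180:330,250:400,::-1],None,fx=4,fy=4))
```

```text
t 36.5 tcp [563.7 313.  109.9] ang -0.02 F [-0.5 -0.1 -0.4] w 0.155 j [ 0.33  0.68  1.25 -0.    1.21  0.33]
```

View pics/w25c.png

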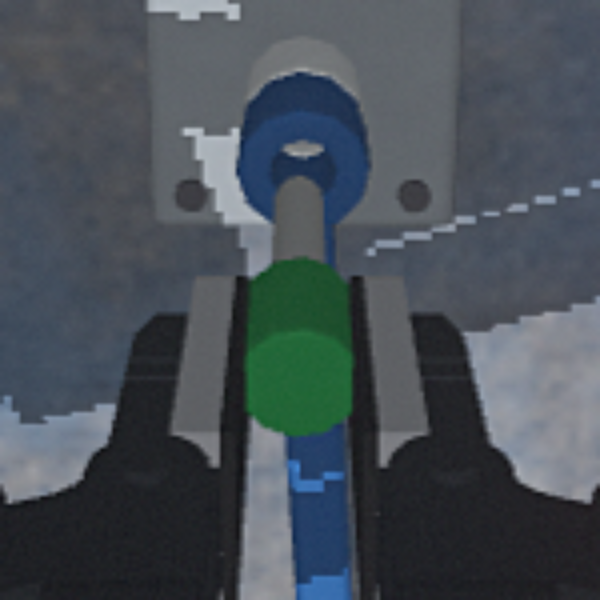

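The shank tip (crop x≈300) lines up with the bore (x≈303). I'll shift 0.5 mm and lower gently.

{"name": "drive_tool", "arguments": {
  "gripper": [1, 1, 1, 1, 1, 1],
  "offset": [
    [0.0005, 0.005, 0.0005],
    [0, 0.005, 0],
    [0, 0.004, 0],
    [0, 0.004, 0],
    [0, 0.004, 0],
    [0, 0, 0]
  ],
  "turn": [0, 0, 0, 0, 0, 0]
}}

```text
time_s: 37.05
eef_pos: [564.5, 314.4, 88.4]
ee_rot: [-0.707, 0.707, -0.0, -0.001]
force: [-0.0, -1.5, -1.3]
grip_width: 0.157
```

Run:
```python
from h import *
st()
im,d,T=cap('wrist','w26')
cv2.imwrite('pics/w26c.png',cv2.resize(im[180:330,250:400,::-1],None,fx=4,fy=4))
```

```text
t 37.05 tcp [564.5 314.4  88.4] ang 0.02 F [-0.  -1.5 -1.3] w 0.157 j [ 0.33  0.71  1.26 -0.    1.17  0.33]
```

View pics/w26c.png

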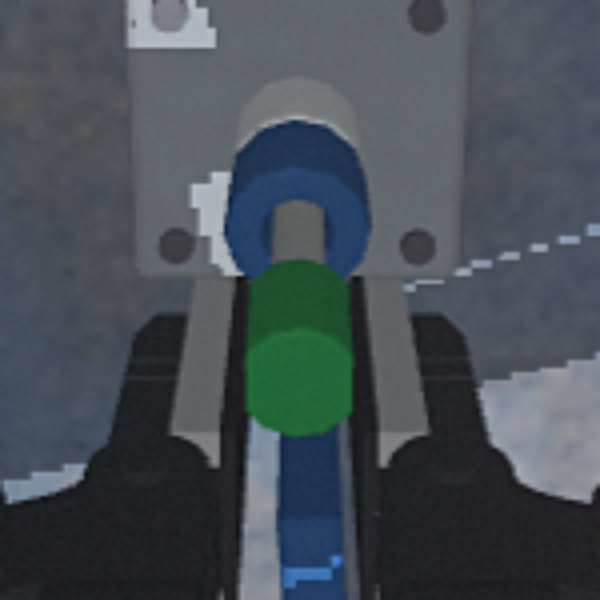

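The pin is inside the upper bore. Continuing down through the lower knuckle.

{"name": "drive_tool", "arguments": {
  "gripper": [1, 1, 1, 1, 1],
  "offset": [
    [0, 0.004, 0],
    [0, 0.004, 0],
    [0, 0.004, 0],
    [0, 0.003, 0],
    [0, 0, 0]
  ],
  "turn": [0, 0, 0, 0, 0]
}}

```text
time_s: 37.52
eef_pos: [564.7, 314.4, 73.4]
ee_rot: [-0.707, 0.707, -0.0, -0.0]
force: [0.6, -2.1, -2.2]
grip_width: 0.156
```

Run:
```python
from h import *
st()
```

```text
t 37.52 tcp [564.7 314.4  73.4] ang 0.02 F [ 0.6 -2.1 -2.2] w 0.156 j [ 0.33  0.72  1.28 -0.    1.14  0.33]
```

{"name": "drive_tool", "arguments": {
  "gripper": [1, 1, 1, 1, 1, 1],
  "offset": [
    [0, 0.004, 0],
    [0, 0.004, 0],
    [0, 0.003, 0],
    [0, 0.001, 0],
    [0, 0.001, 0],
    [0, 0, 0]
  ],
  "turn": [0, 0, 0, 0, 0, 0]
}}

```text
time_s: 38.02
eef_pos: [564.8, 314.3, 61.9]
ee_rot: [-0.707, 0.707, 0.0, -0.0]
force: [-3.7, -5.9, 6.8]
grip_width: 0.149
```

Run:
```python
from h import *
st()
im,d,T=cap('wrist','w27')
cv2.imwrite('pics/w27c.png',cv2.resize(im[180:330,250:400,::-1],None,fx=4,fy=4))
```

```text
t 38.02 tcp [564.8 314.3  61.9] ang 0.03 F [-3.7 -5.9  6.8] w 0.149 j [ 0.33  0.74  1.28 -0.    1.12  0.33]
```

View pics/w27c.png

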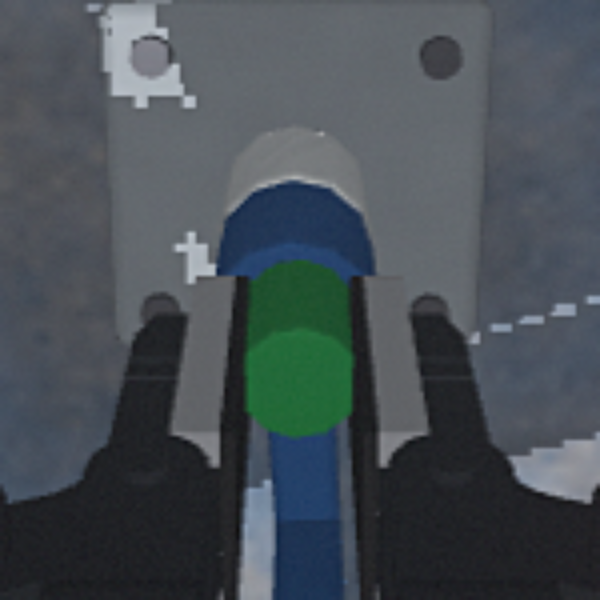

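Seated at contact (6.8 N). Release, lift and check.

{"name": "drive_tool", "arguments": {
  "gripper": [0.5, 0.5, 0.5, 0.5, 0.5, 0.5, 0.5, 0.5, 0.5, 0.5, 0.5],
  "offset": [
    [0, 0, 0],
    [0, 0, 0],
    [0, 0, 0],
    [0, -0.015, 0],
    [0, -0.03, 0],
    [0, -0.035, 0],
    [0, -0.035, 0],
    [0, -0.03, -0.03],
    [0, 0, -0.03],
    [0, 0, 0],
    [0, 0, 0]
  ],
  "turn": [0, 0, 0, 0, 0, 0, 0, 0, 0, 0, 0]
}}

```text
time_s: 38.98
eef_pos: [565.0, 254.5, 206.0]
ee_rot: [0.707, -0.707, 0.0, -0.001]
force: [0.7, 0.9, 0.5]
grip_width: 0.501
```

Run:
```python
from h import *
st()
im,d,T=cap('wrist','w28')
P=cloud('wrist',d,T).reshape(-1,3); g=im.reshape(-1,3).astype(int); m=(g[:,1]>g[:,0]+30)&(g[:,1]>g[:,2]+20)&(np.hypot(P[:,0]-564,P[:,1]-314)<25)
s=P[m]; s=s[s[:,2]>s[:,2].max()-3]; print(len(s),np.round(s.mean(0),1),s.max(0))
ok=(P[:,2]>76)&(P[:,2]<84)&(abs(P[:,0]-567)<60)&(P[:,1]>140)&(P[:,1]<290)
s=P[ok];print('frame top',len(s),np.round(s.mean(0),1),s.min(0),s.max(0)); 
c=s[:,:2]-s[:,:2].mean(0); u,w,v=np.linalg.svd(c,full_matrices=False); print(v[0])
for q in ['knuckle_mouth','frame_top','pin_centre']: print(q,find('wrist',q,T))
```

```text
t 38.98 tcp [565.  254.5 206. ] ang -0.08 F [0.7 0.9 0.5] w 0.501 j [0.23 0.54 1.23 0.   1.37 0.24]
1 [565.  338.2 347.5] [564.98251327 338.22688354 347.5470228 ]
frame top 1193 [568.9 222.4  78.7] [561.94332793 157.35721669  76.01564978] [576.77790159 277.7681575   80.75430183]
[ 0.05152001 -0.99867196]
knuckle_mouth [(0.91, array([566.8, 311.7,  54.4]))]
frame_top [(0.92, array([562.6, 218.8,  80.8]))]
pin_centre [(0.55, array([563. , 318.6,  44.8]))]
```

View pics/w28.png

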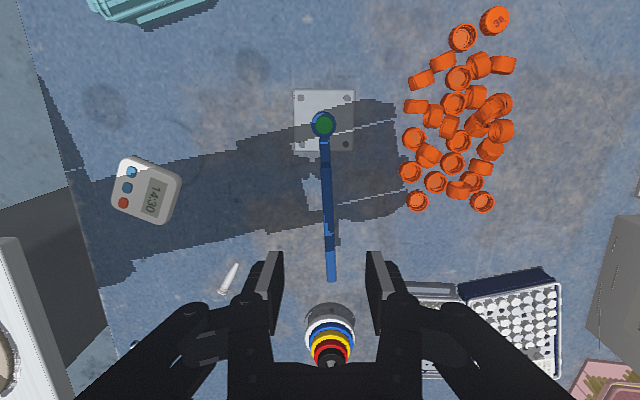

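The pin head sits on the knuckle at (323,124), pin centre about z=45 as expected for fully in. Next, check the free bench area beside the frame.

Run:
```python
from h import *
im,d,T=cap('wrist')
P=cloud('wrist',d,T)
for px in [(230,278),(222,292),(238,265),(417,200),(435,184),(395,300)]: print(px,np.round(P[px[1],px[0]],1))
Q=P.reshape(-1,3)
# occupancy of heights in 20mm grid
xs=np.arange(440,680,20); ys=np.arange(290,130,-20)
print('x',xs)
for y in ys:
    row=[]
    for x in xs:
        s=Q[(Q[:,0]>=x)&(Q[:,0]<x+20)&(Q[:,1]>=y)&(Q[:,1]<y+20)&(Q[:,2]<150)&(Q[:,2]>-10)]
        row.append(int(np.percentile(s[:,2],97)) if len(s)>3 else -99)
    print(y,row)
st()
```

```text
(230, 278) [444.3 120.2  10. ]
(222, 292) [433.3 101.9  13.7]
(238, 265) [454.8 136.5   5.7]
(417, 200) [6.748e+02 2.222e+02 6.000e-01]
(435, 184) [692.6 243.1   4.1]
(395, 300) [591.2 266.9 249.3]
x [440 460 480 500 520 540 560 580 600 620 640 660]
290 [1, 1, 1, 1, 10, 54, 74, 10, 1, 1, 14, 32]
270 [1, 1, 1, 1, 10, 10, 79, 10, 1, 1, 14, 39]
250 [1, 1, 1, 1, 1, 1, 79, 1, 1, 1, 14, 15]
230 [1, 1, 1, 1, 1, 1, 79, 1, 1, 1, 13, 14]
210 [1, 1, 1, 1, 1, 1, 79, 1, 1, 1, 1, 13]
190 [1, 1, 1, 1, 1, 1, 79, 1, 1, 1, 1, 1]
170 [1, 1, 1, 1, 1, 1, 79, 1, 1, 1, 1, 1]
150 [1, 1, 1, 1, 1, 1, 79, 1, 1, 1, 1, 1]
t 39.23 tcp [564.6 256.  205.1] ang 0.09 F [ 0.1 -0.6  0.1] w 0.497 j [0.24 0.54 1.23 0.   1.37 0.24]
```

Near side (x 400–555) is clear. Now to the panel.

{"name": "drive_tool", "arguments": {
  "gripper": [0.4, 0.4, 0.4, 0.4, 0.4, 0.4, 0.4, 0.4, 0.4, 0.4, 0.4, 0.4, 0.4, 0.4, 0.4, 0.4, 0.4, 0.4, 0.4, 0.4],
  "offset": [
    [0, -0.01, -0.02],
    [0, -0.01, -0.028],
    [0, -0.01, -0.028],
    [0, -0.01, -0.028],
    [0, -0.005, -0.028],
    [0, 0, -0.028],
    [0, 0, -0.028],
    [0, 0, -0.028],
    [0, 0, -0.028],
    [0, 0, -0.028],
    [0, 0, -0.028],
    [0, 0, -0.028],
    [0, 0, -0.028],
    [0, 0, -0.028],
    [0, 0, -0.028],
    [0, 0, -0.028],
    [0.003, 0, -0.028],
    [0.003, 0, -0.028],
    [0.003, 0, -0.028],
    [0.003, 0, -0.028]
  ],
  "turn": [0, 0, 0, 0, 0, 0, 0, 0, 0, 0, 0, 0, 0, 0, 0, 0, 0, 0, 0, 0]
}}

```text
time_s: 40.9
eef_pos: [577.5, -297.6, 250.3]
ee_rot: [0.707, -0.707, -0.0, 0.001]
force: [1.1, 0.2, -0.4]
grip_width: 0.6
```

{"name": "drive_tool", "arguments": {
  "gripper": [0.4, 0.4, 0.4, 0.4],
  "offset": [
    [0, 0, -0.025],
    [0, 0, -0.015],
    [0, 0, 0],
    [0, 0, 0]
  ],
  "turn": [0, 0, 0, 0]
}}

```text
time_s: 41.23
eef_pos: [577.3, -336.6, 249.9]
ee_rot: [0.707, -0.707, 0.0, 0.0]
force: [0.0, 0.1, -0.6]
grip_width: 0.597
```

Run:
```python
from h import *
st()
im,d,T=cap('wrist','w29')
print(find('wrist','panel_centre',T))
P=cloud('wrist',d,T).reshape(-1,3)
s=P[(P[:,2]>140)&(P[:,2]<152)&(np.hypot(P[:,0]-578,P[:,1]+328)<80)]
print(len(s),np.round(s.mean(0),1),np.round(s.min(0),1),np.round(s.max(0),1)); c=s[:,:2]-s[:,:2].mean(0); v=np.linalg.svd(c,full_matrices=False)[2]; print(v[0]); 
t=c@v[0]; print(t.min(),t.max(), s[t.argmin()],s[t.argmax()])
```

```text
t 41.23 tcp [ 577.3 -336.6  249.9] ang 0.01 F [ 0.   0.1 -0.6] w 0.597 j [-0.7   0.64  0.95  0.    1.55 -0.7 ]
[(0.85, array([ 576.7, -328.3,   73.3]))]
1070 [ 574.6 -326.7  144.3] [ 561.4 -372.9  140.2] [ 588.4 -285.8  146.7]
[ 0.23539214 -0.97190048]
-42.02397710155155 46.865558255362366 [ 564.74353161 -285.83723066  141.45543896] [ 583.93630078 -372.64828818  144.16537891]
```

View pics/w29.png

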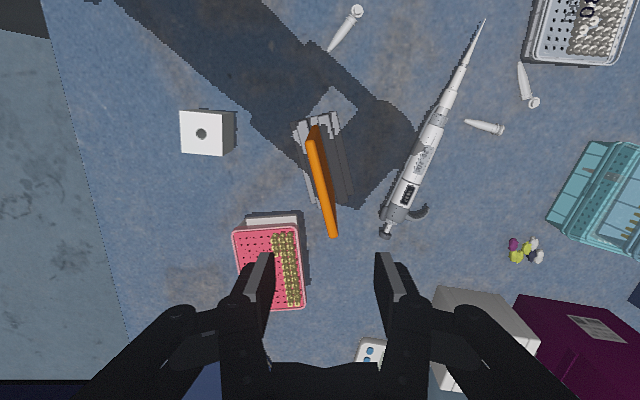

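Run:
```python
from h import *
im,d,T=cap('wrist')
P=cloud('wrist',d,T).reshape(-1,3)
h=cv2.cvtColor(im,cv2.COLOR_RGB2HSV).reshape(-1,3)
near=(np.hypot(P[:,0]-578,P[:,1]+328)<80)&(h[:,0]>5)&(h[:,0]<22)&(h[:,1]>150)
for lo in [142,143.5,144.5]:
    s=P[near&(P[:,2]>lo)]
    r=cv2.minAreaRect(s[:,:2].astype(np.float32)); c=s[:,:2]-s[:,:2].mean(0); v=np.linalg.svd(c,full_matrices=False)[2][0]
    print(lo,len(s),r,v,np.degrees(np.arctan2(v[0],-v[1])))
print(np.median(h[near],0))
cv2.imwrite('pics/w30c.png',cv2.resize(im[100:250,270:390,::-1],None,fx=4,fy=4))
```

```text
142 1006 ((578.4799194335938, -316.1878662109375), (95.9078369140625, 86.0378189086914), 49.19190979003906) [ 0.22976732 -0.97324559] 13.283373534924372
143.5 863 ((578.4799194335938, -316.1878662109375), (95.9078369140625, 86.0378189086914), 49.19190979003906) [ 0.22899034 -0.9734287 ] 13.237636021294703
144.5 526 ((578.1016845703125, -315.861328125), (95.9078369140625, 85.03853607177734), 49.19190979003906) [ 0.22391465 -0.97460876] 12.93906361444964
[ 15. 213. 182.]
```

View pics/w30c.png

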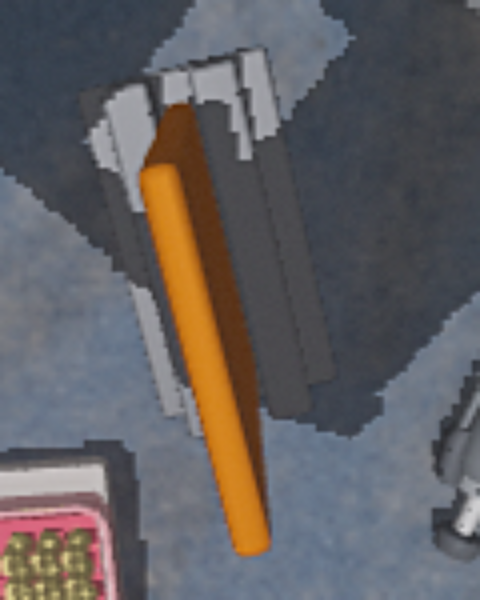

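Run:
```python
from h import *
T=c2w('wrist')
a,b=rays('wrist',[(310,142),(333.2,238)],T,146); print(a,b,(a+b)/2,np.linalg.norm(a-b),np.degrees(np.arctan2(b[0]-a[0],a[1]-b[1]))); st()
```

```text
[ 565.8991498  -286.69164483  146.        ] [ 585.34243306 -371.17755731  146.        ] [ 575.62079143 -328.93460107  146.        ] 86.69435201555551 12.960186468911871
t 41.38 tcp [ 577.5 -335.5  250.9] ang 0.11 F [-0.1 -0.7  0.5] w 0.602 j [-0.7   0.64  0.96  0.    1.55 -0.7 ]
```

Panel top edge runs from (310,142) to (333,238): centre about (575.6, −328), turned 13°. I'll align and grip.

{"name": "drive_tool", "arguments": {
  "gripper": [0.4, 0.4, 0.4, 0.4, 0.4, 0.4, 0.4, 0.4, 0.4, 0.4],
  "offset": [
    [-0.002, 0, 0.0075],
    [0, 0, 0],
    [0, 0, 0],
    [0, 0, 0],
    [0, 0.03, 0],
    [0, 0.035, 0],
    [0, 0.03, 0],
    [0, 0.023, 0],
    [0, 0.01, 0],
    [0, 0, 0]
  ],
  "turn": [0, -6.5, -6.5, 0, 0, 0, 0, 0, 0, 0]
}}

```text
time_s: 42.22
eef_pos: [574.4, -328.2, 120.7]
ee_rot: [0.704, -0.702, -0.079, 0.081]
force: [-0.3, -0.6, -1.1]
grip_width: 0.598
```

Run:
```python
from h import *
st()
cap('wrist','w31')
```

```text
t 42.22 tcp [ 574.4 -328.2  120.7] ang 12.92 F [-0.3 -0.6 -1.1] w 0.598 j [-0.7   0.71  1.17  0.    1.26 -0.92]
```

View pics/w31.png

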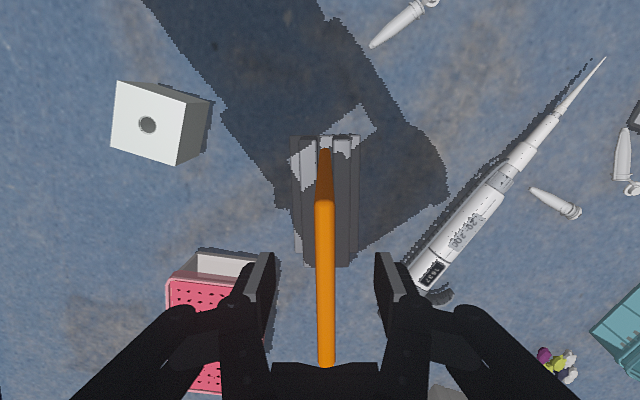

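The panel runs straight up the picture at x≈325, midway between the fingers. I'll close and lift.

{"name": "drive_tool", "arguments": {
  "gripper": [1, 1, 1, 1, 1, 1, 1, 1],
  "offset": [
    [0, 0, 0],
    [0, 0, 0],
    [0, 0, 0],
    [0, 0, 0],
    [0, 0, 0],
    [0, 0, 0],
    [0, -0.005, 0],
    [0, -0.005, 0]
  ],
  "turn": [0, 0, 0, 0, 0, 0, 0, 0]
}}

```text
time_s: 42.93
eef_pos: [574.8, -329.2, 132.8]
ee_rot: [0.703, -0.702, -0.08, 0.08]
force: [0.1, 0.1, -0.8]
grip_width: 0.09
```

Run:
```python
from h import *
st()
```

```text
t 42.93 tcp [ 574.8 -329.2  132.8] ang 13.02 F [ 0.1  0.1 -0.8] w 0.09 j [-0.7   0.7   1.16  0.    1.29 -0.92]
```

{"name": "drive_tool", "arguments": {
  "gripper": [1, 1, 1, 1, 1, 1, 1, 1],
  "offset": [
    [0, -0.01, 0],
    [0, -0.02, 0],
    [0, -0.02, 0],
    [0, -0.025, 0],
    [0, -0.025, 0],
    [0, -0.02, 0],
    [0, 0, 0],
    [0, 0, 0]
  ],
  "turn": [0, 0, 0, 0, 0, 0, 0, 0]
}}

```text
time_s: 43.6
eef_pos: [575.2, -329.4, 253.7]
ee_rot: [-0.702, 0.703, 0.081, -0.08]
force: [-0.8, 0.4, -1.1]
grip_width: 0.091
```

Run:
```python
from h import *
st()
im,d,T=cap('wrist','w32')
a,b=rays('wrist',[(326,206),(326,367)],T,tool()[2,3]+25); print(a,b)
```

```text
t 43.6 tcp [ 575.2 -329.4  253.7] ang 13.02 F [-0.8  0.4 -1.1] w 0.091 j [-0.7   0.62  0.97 -0.    1.54 -0.92]
[ 566.3764881  -289.25357249  277.03948515] [ 585.89138658 -373.05965469  277.03948515]
```

View pics/w32.png

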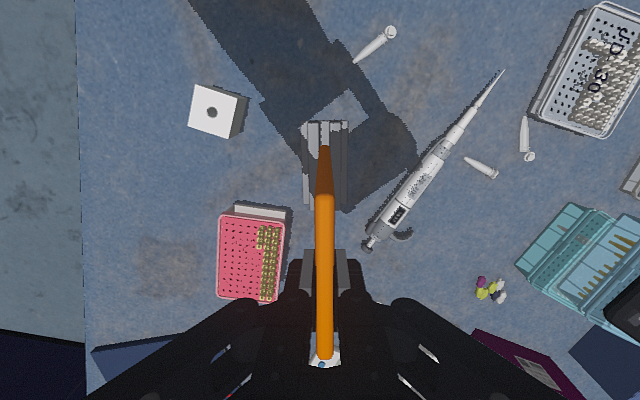

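The panel is held centrally and hangs clear. I'll turn it parallel to the frame (3°) and carry it over.

{"name": "drive_tool", "arguments": {
  "gripper": [1, 1, 1, 1, 1, 1, 1, 1, 1, 1, 1, 1, 1, 1],
  "offset": [
    [0, 0, 0],
    [0, 0, 0],
    [0, 0, 0],
    [0, 0, 0.012],
    [0, 0, 0.018],
    [-0.001, 0, 0.022],
    [-0.001, 0, 0.025],
    [-0.001, 0, 0.025],
    [-0.001, 0, 0.025],
    [-0.001, 0, 0.025],
    [-0.001, 0, 0.025],
    [-0.001, 0, 0.025],
    [-0.001, 0, 0.025],
    [-0.001, 0, 0.025]
  ],
  "turn": [4, 4, 2, 0, 0, 0, 0, 0, 0, 0, 0, 0, 0, 0]
}}

```text
time_s: 44.82
eef_pos: [551.9, -76.8, 251.1]
ee_rot: [0.707, -0.706, -0.018, 0.02]
force: [-0.0, -0.8, -1.0]
grip_width: 0.091
```

{"name": "drive_tool", "arguments": {
  "gripper": [1, 1, 1, 1, 1, 1, 1, 1, 1, 1, 1, 1, 1, 1, 1],
  "offset": [
    [-0.001, 0, 0.025],
    [-0.001, 0, 0.025],
    [-0.001, 0, 0.025],
    [-0.001, 0, 0.025],
    [-0.001, 0, 0.025],
    [-0.001, 0, 0.025],
    [-0.001, 0, 0.025],
    [-0.001, 0, 0.025],
    [-0.001, 0, 0.025],
    [-0.001, 0, 0.022],
    [0, 0, 0.018],
    [0, 0, 0.015],
    [0, 0, 0],
    [0, 0, 0],
    [0, 0, 0]
  ],
  "turn": [0, 0, 0, 0, 0, 0, 0, 0, 0, 0, 0, 0, 0, 0, 0]
}}

```text
time_s: 46.07
eef_pos: [527.8, 200.2, 251.9]
ee_rot: [-0.707, 0.707, 0.018, -0.019]
force: [0.6, 0.2, -0.7]
grip_width: 0.088
```

Run:
```python
from h import *
st()
im,d,T=cap('wrist','w33')
P=cloud('wrist',d,T).reshape(-1,3)
ok=(P[:,2]>76)&(P[:,2]<84)&(abs(P[:,0]-567)<40)&(P[:,1]>140)&(P[:,1]<290)
s=P[ok];print('frame top',len(s),np.round(s.mean(0),1),s.min(0),s.max(0)); 
c=s[:,:2]-s[:,:2].mean(0); v=np.linalg.svd(c,full_matrices=False)[2]; print(v[0], (c@v[1]).min(),(c@v[1]).max())
im2,_,_=cap('scene'); cv2.imwrite('pics/s2.png',cv2.resize(im2[130:400,80:440,::-1],None,fx=2.2,fy=2.2))
```

```text
t 46.07 tcp [527.8 200.2 251.9] ang 3.0 F [ 0.6  0.2 -0.7] w 0.088 j [ 0.16  0.39  1.34 -0.    1.42  0.1 ]
frame top 1080 [568.7 221.8  78.7] [561.42223743 158.34608085  76.11465691] [577.02711678 277.42975516  81.01555035]
[ 0.05171857 -0.9986617 ] -5.365385117818909 4.955677313178941
```

View pics/w33.png

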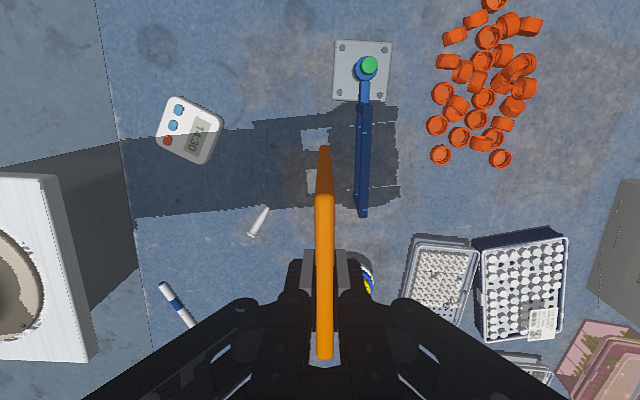

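View pics/s2.png

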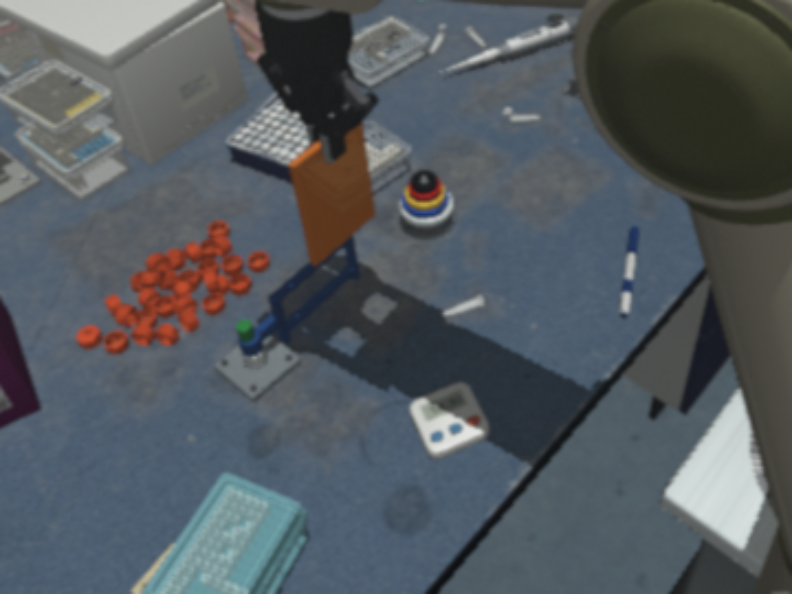

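The stack, seated pin, and panel beside the frame show clearly. Lowering to the bench.

{"name": "drive_tool", "arguments": {
  "gripper": [1, 1, 1, 1, 1, 1, 1, 1, 1, 1],
  "offset": [
    [0.0005, 0, 0.01],
    [0.0005, 0, 0.01],
    [0, 0, 0],
    [0, 0.03, 0],
    [0, 0.035, 0],
    [0, 0.03, 0],
    [0, 0.02, 0],
    [0, 0.012, 0],
    [0, 0.005, 0],
    [0, 0, 0]
  ],
  "turn": [0, 0, 0, 0, 0, 0, 0, 0, 0, 0]
}}

```text
time_s: 47.0
eef_pos: [527.6, 221.0, 119.9]
ee_rot: [-0.707, 0.707, 0.018, -0.019]
force: [-0.1, 0.5, -1.6]
grip_width: 0.093
```

Run:
```python
from h import *
st()
```

```text
t 47.0 tcp [527.6 221.  119.9] ang 3.04 F [-0.1  0.5 -1.6] w 0.093 j [ 0.19  0.52  1.5  -0.    1.13  0.14]
```

{"name": "drive_tool", "arguments": {
  "gripper": [1, 1, 1],
  "offset": [
    [0, 0.001, 0],
    [0, 0.001, 0],
    [0, 0, 0]
  ],
  "turn": [0, 0, 0]
}}

```text
time_s: 47.25
eef_pos: [528.3, 221.1, 119.5]
ee_rot: [0.707, -0.707, -0.019, 0.018]
force: [0.1, -0.2, -0.9]
grip_width: 0.091
```

Run:
```python
from h import *
st()
```

```text
t 47.25 tcp [528.3 221.1 119.5] ang 3.03 F [ 0.1 -0.2 -0.9] w 0.091 j [0.19 0.52 1.5  0.   1.12 0.14]
```

{"name": "drive_tool", "arguments": {
  "gripper": [1, 1, 1],
  "offset": [
    [0, 0.001, 0],
    [0, 0.001, 0],
    [0, 0, 0]
  ],
  "turn": [0, 0, 0]
}}

```text
time_s: 47.5
eef_pos: [528.6, 221.2, 118.2]
ee_rot: [0.707, -0.707, -0.02, 0.018]
force: [-1.4, 0.1, 6.8]
grip_width: 0.091
```

{"name": "drive_tool", "arguments": {
  "gripper": [1, 1],
  "offset": [
    [0, 0.001, 0],
    [0, 0, 0]
  ],
  "turn": [0, 0]
}}

```text
time_s: 47.67
eef_pos: [529.0, 221.3, 118.2]
ee_rot: [0.707, -0.707, -0.02, 0.017]
force: [-2.7, -0.0, 13.8]
grip_width: 0.094
```

On the bench (13.8 N). I'll ease off 1.5 mm, open partway so the panel stays caged, and then guide its top toward the frame.

{"name": "drive_tool", "arguments": {
  "gripper": [1, 0.6, 0.6, 0.6, 0.6, 0.6],
  "offset": [
    [0, -0.0015, 0],
    [0, 0, 0],
    [0, 0, 0],
    [0, 0, 0],
    [0, 0, 0],
    [0, 0, 0]
  ],
  "turn": [0, 0, 0, 0, 0, 0]
}}

```text
time_s: 48.17
eef_pos: [527.9, 220.9, 117.1]
ee_rot: [-0.707, 0.707, 0.019, -0.019]
force: [1.0, 0.3, 0.5]
grip_width: 0.401
```

{"name": "drive_tool", "arguments": {
  "gripper": [0.6, 0.6, 0.6, 0.6, 0.6, 0.6, 0.6, 0.6, 0.6, 0.6],
  "offset": [
    [0.003, 0, 0],
    [0.003, 0, 0],
    [0.003, 0, 0],
    [0.003, 0, 0],
    [0.003, 0, 0],
    [0.003, 0, 0],
    [0.002, 0, 0],
    [0, 0, 0],
    [0, 0, 0],
    [0, 0, 0]
  ],
  "turn": [0, 0, 0, 0, 0, 0, 0, 0, 0, 0]
}}

```text
time_s: 49.0
eef_pos: [547.9, 222.0, 117.2]
ee_rot: [0.707, -0.707, -0.019, 0.019]
force: [-0.9, -0.4, 0.4]
grip_width: 0.4
```

Run:
```python
from h import *
st()
im,d,T=cap('wrist','w34')
im2,_,_=cap('scene'); cv2.imwrite('pics/s3.png',cv2.resize(im2[180:340,150:350,::-1],None,fx=3.5,fy=3.5))
```

```text
t 49.0 tcp [547.9 222.  117.2] ang 3.02 F [-0.9 -0.4  0.4] w 0.4 j [0.19 0.56 1.44 0.   1.14 0.13]
```

View pics/w34.png

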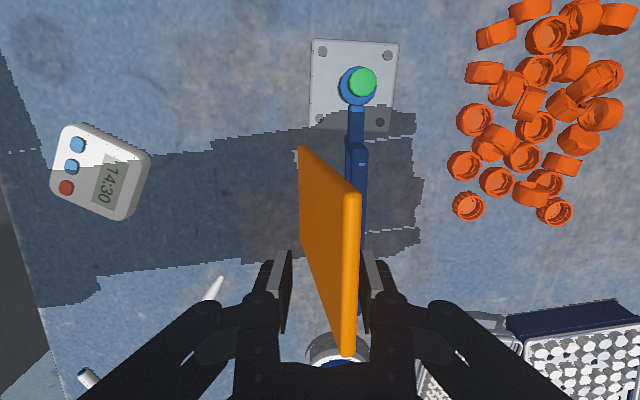

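View pics/s3.png

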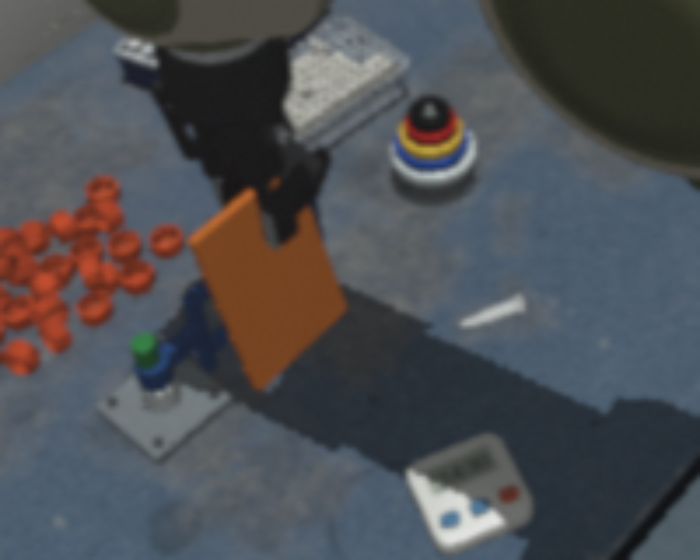

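The panel leans on the front finger, tilted toward the frame. Continuing.

{"name": "drive_tool", "arguments": {
  "gripper": [0.6, 0.6, 0.6, 0.6, 0.6, 0.6, 0.6, 0.6, 0.6, 0.6],
  "offset": [
    [0.003, 0, 0],
    [0.003, 0, 0],
    [0.003, 0, 0],
    [0.003, 0, 0],
    [0.003, 0, 0],
    [0.003, 0, 0],
    [0.003, 0, 0],
    [0.003, 0, 0],
    [0, 0, 0],
    [0, 0, 0]
  ],
  "turn": [0, 0, 0, 0, 0, 0, 0, 0, 0, 0]
}}

```text
time_s: 49.93
eef_pos: [572.0, 223.2, 117.2]
ee_rot: [-0.707, 0.707, 0.019, -0.019]
force: [0.8, -0.3, 0.4]
grip_width: 0.403
```

Run:
```python
from h import *
st()
im,d,T=cap('wrist','w35')
im2,_,_=cap('scene'); cv2.imwrite('pics/s4.png',cv2.resize(im2[180:340,150:350,::-1],None,fx=3.5,fy=3.5))
```

```text
t 49.93 tcp [572.  223.2 117.2] ang 3.02 F [ 0.8 -0.3  0.4] w 0.403 j [0.18 0.61 1.36 0.   1.18 0.13]
```

View pics/w35.png

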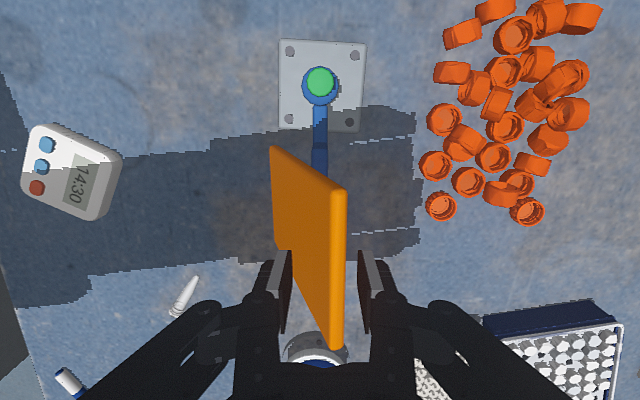

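View pics/s4.png

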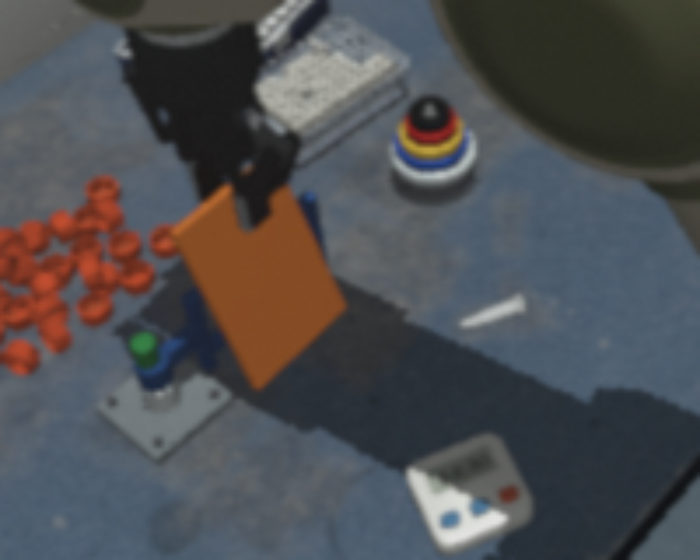

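The panel has come free of both fingers and rests on the frame. I'll lift straight out and check.

{"name": "drive_tool", "arguments": {
  "gripper": [0.6, 0.6, 0.6, 0.6, 0.6, 0.6, 0.6, 0.6, 0.6, 0.6, 0.6, 0.6, 0.6],
  "offset": [
    [0, -0.01, 0],
    [0, -0.02, 0],
    [0, -0.03, 0],
    [0, -0.03, 0],
    [0, -0.03, 0],
    [0, -0.02, -0.02],
    [0, 0, -0.03],
    [0, 0, -0.03],
    [0, 0, -0.03],
    [0, 0, -0.03],
    [0, 0, -0.02],
    [0, 0, 0],
    [0, 0, 0]
  ],
  "turn": [0, 0, 0, 0, 0, 0, 0, 0, 0, 0, 0, 0, 0]
}}

```text
time_s: 51.12
eef_pos: [580.3, 63.0, 258.0]
ee_rot: [0.707, -0.707, -0.018, 0.018]
force: [0.2, 0.0, 0.5]
grip_width: 0.398
```

Run:
```python
from h import *
st()
im,d,T=cap('wrist','w36')
P=cloud('wrist',d,T).reshape(-1,3); h=cv2.cvtColor(im,cv2.COLOR_RGB2HSV).reshape(-1,3)
s=P[(h[:,0]>8)&(h[:,0]<22)&(h[:,1]>150)&(np.abs(P[:,0]-560)<70)&(np.abs(P[:,1]-220)<70)&(P[:,2]>-5)&(P[:,2]<170)]
print(len(s),s.min(0),s.max(0)); c=s-np.median(s,0); n=np.linalg.svd(c,full_matrices=False)[2][2]; print('normal',n,'tilt from vertical',np.degrees(np.arcsin(abs(n[2]))))
for q in ['panel_centre','panel','frame_top','knuckle_mouth','pin_centre','timer','arbor_seat']: print(q,find('wrist',q,T,n=1))
im2,d2,T2=cap('scene','s5f'); cv2.imwrite('pics/s5.png',cv2.resize(im2[130:340,120:400,::-1],None,fx=2.8,fy=2.8))
for q in ['timer','tip_rack','panel_centre']+RINGS: print(q,find('scene',q,T2,n=1))
```

```text
t 51.12 tcp [580.3  63.  258. ] ang 2.93 F [0.2 0.  0.5] w 0.398 j [-0.09  0.43  1.27  0.    1.45 -0.14]
3191 [525.16943059 176.69488623   4.28748925] [583.61032668 243.86130539 133.26896446]
normal [ 0.92745642  0.05651916 -0.36963519] tilt from vertical 21.693120165816524
panel_centre [(0.9, array([554.7, 224.4,  62.9]))]
panel [(0.67, array([530.6, 219.1,  -4.4]))]
frame_top [(0.7, array([569.7,  42.8,  47.8]))]
knuckle_mouth []
pin_centre []
timer [(0.89, array([358.6, 233.4,  -3. ]))]
arbor_seat []
timer [(0.81, array([357.8, 236.5,   1.8]))]
tip_rack []
panel_centre []
ring_silver_centre [(0.47, array([569.6,  37.3,  25.8]))]
ring_blue_centre [(0.48, array([577.1,  39.8,  40.4]))]
ring_yellow_centre [(0.56, array([573. ,  39.2,  45. ]))]
ring_red_centre [(0.59, array([573.8,  38.2,  60.4]))]
ring_black_centre [(0.56, array([569.1,  36. ,  69.8]))]
```

View pics/w36.png

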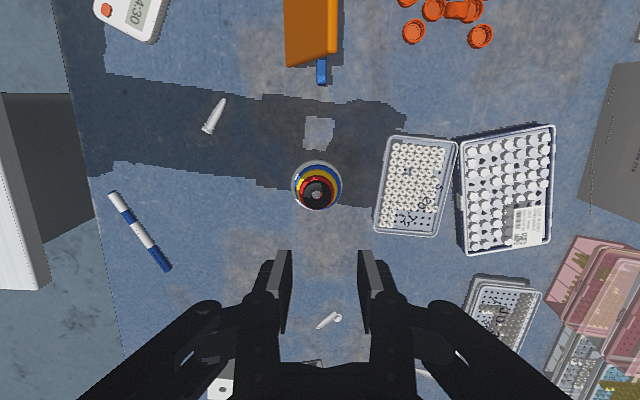

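View pics/s5.png

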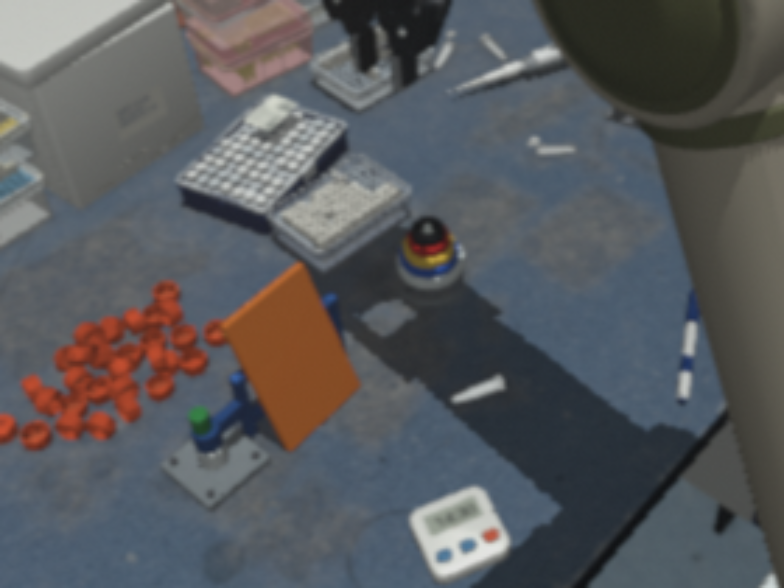

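Run:
```python
from h import *
im,d,T=cap('wrist')
P=cloud('wrist',d,T).reshape(-1,3); r=np.hypot(P[:,0]-571.8,P[:,1]-40)
for lo,hi in [(9,15),(18.5,20),(22,24),(26,28),(30,32)]:
    for side in (0,1,2,3):
        a=np.arctan2(P[:,1]-40,P[:,0]-571.8); m=(r>lo)&(r<hi)&(np.floor((a+np.pi)/(np.pi/2))==side)&(P[:,2]>0)
        print((lo,hi),side,m.sum(),np.round(np.median(P[m,2]),1),end=' | ')
    print()
im,d,T=cap('top'); 
for q in ['tip_rack','timer','panel','knuckle_mouth','frame_top','pin_centre']: print(q,find('top',q,T,n=1))
```

```text
(9, 15) 0 83 69.0 | (9, 15) 1 85 68.9 | (9, 15) 2 89 69.0 | (9, 15) 3 140 69.3 | 
(18.5, 20) 0 17 59.1 | (18.5, 20) 1 9 58.9 | (18.5, 20) 2 68 56.3 | (18.5, 20) 3 125 259.3 | 
(22, 24) 0 19 48.6 | (22, 24) 1 14 48.9 | (22, 24) 2 69 48.2 | (22, 24) 3 165 50.2 | 
(26, 28) 0 17 38.7 | (26, 28) 1 15 39.1 | (26, 28) 2 78 38.3 | (26, 28) 3 165 39.1 | 
(30, 32) 0 30 28.7 | (30, 32) 1 12 29.6 | (30, 32) 2 224 264.5 | (30, 32) 3 392 301.0 | 
tip_rack [(0.82, array([ 509. , -460.6,    1.6]))]
timer [(0.62, array([360.6, 237.1,  -2.2]))]
panel [(0.66, array([527.2, 226.4,   3.9]))]
knuckle_mouth [(0.69, array([565.2, 319.4,  56.8]))]
frame_top []
pin_centre [(0.45, array([563.8, 318.6,  46.5]))]
```

The ring tops read 29, 39, 49, 59 and 69 mm (true 30 to 70 with a −1 mm bias), so the stack is flat and closed. The bystanders haven't moved, so I'll hand in.

```bash
python3 -c "
from rig import ctrl
print(ctrl.finish_job())"
```

```text
the job is handed in; nothing more can be done
None
```

The mixing stand is set up as asked and the job is handed in, at about 51 s of robot time.

- **Rings:** All five were there and are on the arbor in the order silver, blue, yellow, red, black. In the last depth check their tops were 10 mm apart, from about 29 to 69 mm above the bench, so the stack is flat and closed. My first grip on the red ring closed above it, pressing on its top with 23 N; I reopened and gripped it again lower.
- **Hinge pin:** It went through both knuckles before I touched the panel. The head came to rest on the upper knuckle at about 7 N, and the pin centre then read about 45 mm above the bench, as it should when fully in.
- **Panel:** It leans on the frame with its lower edge on the bench, 21.7° from vertical. Its centre is at y ≈ 219–226 by different readings, against about 220 for the middle of the frame.
- **Timer and tip box:** Both still read at their starting places to within the detector's error.

In the last views the detector did not find the frame top from overhead, and its wrist reading for it landed on the ring stack. I therefore relied on the scene picture, where the frame stood as before. No verdict was reported.

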